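Stack the jewellery cases by lamplight

TASK

Roll the dimmer thumbwheel of the dresser lamp up to click 5 (off counts as 0) for light to work by, then stack every closed jewellery case lid up in a single square column, in any order, centred on the cork pad in the grey tray with their long sides along the pad's. When the column stands, roll the wheel back down to click 1, the night light, and leave the column standing. Do not knock over the blue bottle or the ceramic egg dish.

Things in the scene. Friction and masses are not known exactly. Their poses are not given: they have to be found in the camera images.
- wheel (a joint): Dimmer thumbwheel: black knurled disc lying flat, 70 mm across, 13 mm thick, upright axis. Rad: 0 = off, pi/6 (0.524) per click, stops at 0 and click 6 (3.14). A sprung detent pulls it to the nearest click; 1 to 2 N at the edge turns it. Rising = clockwise from above: its exposed front edge (robot's side) moves to the lamp's +y (left) to go up, to -y to go down.
- wheel_hub (a point): Centre of the thumbwheel at mid height, 44.5 mm above the dresser; the wheel spans 38 to 51 mm. Axes are the lamp's (they do not turn with the wheel): x from the wheel to the stem, y to the lamp's left. The white pointer line on the wheel points to +y at click 0, +x at click 3, -y at click 6; seven dots of growing size mark clicks 0 to 6.
- lamp: Fixed white lamp; origin on the dresser under the wheel's axis, axes as wheel_hub. Base 130 mm wide, 36 mm high, its front 18 mm to -x of the axis, so the wheel overhangs it by 17 mm. Beside and behind the wheel a housing 52 mm high leaves bare only the part of the edge beyond 12 mm to -x of the axis. White globe of 42 mm radius, its top 174 mm up, 122 mm to +x and 35 mm to +y.
- pad (a point): Centre of the top face of the fixed cork pad in the tray, 8 mm above the dresser. The pad is 96 mm (its x) by 78 mm (its y), 4 mm thick. z up.
- tray: Fixed grey resin tray, 170 mm (x) by 290 mm (y) outside, floor 4 mm, rim 14 mm high and 5 mm thick; origin centre of its underside. The cork pad's centre lies 58 mm to -y of it; a watch and the egg dish lie in the +y half.
- case1: Closed rectangular jewellery case in dark wood with brass clasp, rigid, 84 mm long (its x), 66 mm wide (its y), 20 mm high, about 90 g. Origin: centre of its underside; z up through its lid. Some cases may be absent.
- case2: Closed rectangular jewellery case in dark wood with brass clasp, rigid, 84 mm long (its x), 66 mm wide (its y), 22 mm high, about 98 g. Origin: centre of its underside; z up through its lid. Some cases may be absent.
- case3: Closed rectangular jewellery case in dark wood with brass clasp, rigid, 84 mm long (its x), 66 mm wide (its y), 24 mm high, about 106 g. Origin: centre of its underside; z up through its lid. Some cases may be absent.
- case4: Closed rectangular jewellery case in dark wood with brass clasp, rigid, 84 mm long (its x), 66 mm wide (its y), 26 mm high, about 114 g. Origin: centre of its underside; z up through its lid. Some cases may be absent.
- case5: Closed rectangular jewellery case in dark wood with brass clasp, rigid, 84 mm long (its x), 66 mm wide (its y), 28 mm high, about 122 g. Origin: centre of its underside; z up through its lid. Some cases may be absent.
- blue_bottle: Blue glass bottle with a steel cap, 56 mm across, 132 mm tall, standing on the dresser; origin centre of its underside, z up. Leave alone.
- egg_dish: White ceramic closed egg dish, 68 mm across, 34 mm tall, in the tray; origin centre of its underside, z up. Leave alone.
Mind the look-alikes: they are no part of the job. Leave any pink look-alike of the case1 alone.

How it is judged:
By the outcome, as a careful person would: the job done as asked, in the order asked, and still so for the second after the job is handed in, with the robot touching nothing.
Of case1, case2, case3, case4, case5 only 3 to 5 are there at a start; the rules pass over those that are not, and their reading is None.
At some moment in a run one of case1, case2, case3, case4, case5 may be knocked a few centimetres aside while the robot is not near it.
Once in a run the grip may slacken for a moment while it holds something.
It also fails if it takes over 210 s, if anything falls off the work surface, if the arm or the gripper's body presses on something with over 40 N, if the wrist force passes 120 N, or if a joint passes its speed limit or range.

ROBOT

A 7-joint arm with a two-finger parallel gripper is mounted at the origin on the work surface. World frame = base frame: x ahead of the robot, y to its left, z up, the work surface at z = 0. Lengths are in m, angles in rad, forces in N, time in s.
With the tool pointing down it reaches from about 0.4 to 0.875 m from the base axis. Payload 19.3 kg.
Tool frame: the origin (TCP) lies at the very end of the fingers, on their centre line; the grasp point (between the pads) lies bot.grasp_offset behind it (bot.grasp_offset is the distance from the TCP to the grasp point, in m); z points along the fingers, y is the direction in which the jaws open and shut (so a half turn about z gives the same grasp; the last joint's range is limited). The gripper opens to 85 mm and grips with 20 to 120 N. Pads are 22 mm wide; open, the fingers measure 114 mm over their backs; the gripper's body (76 mm by 85 mm) begins 54 mm behind the grasp point. The pads swing forward as they close: fully open they stand 13 mm farther back than shut.
Start: joints at [1.133, 0.521, -0.036, 1.599, 0.021, 1.021, -0.113], TCP at [0.225, -0.583, 0.195] pointing down, gripper open.
Joint ranges: [-2.91, 2.91], [-0.3, 2.13], [-1.5, 1.42], [0.17, 2.43], [-1.26, 4.41], [0.16, 1.93], [-2.52, 2.52]. Speed limits (rad/s): [1.89, 1.89, 2.39, 2.39, 3.01, 3.01, 3.01].

INTERFACE

Orientations are given as [roll, pitch, yaw] about the fixed x, y, z axes, in that order (R = Rz(yaw) Ry(pitch) Rx(roll)).
In Python, from workcell import bot gives the robot as it stands. The module is installed in compiled form; this text tells all that it offers.
- The arm moves only by the shell command python3 -m handwheel 'ROWS' [OPENING] [FORCE]. ROWS is JSON, a list of rows, each a list of 6 numbers: the shift along the tool's x, y, z as a fraction of full scale, then the turn, a rotation vector about the tool's x, y, z as a fraction of full scale. In form: [[x, y, z, rx, ry, rz], ...]. A call has 1 to 8 rows; each row shifts and turns the commanded pose from where the row before left it, along the tool's axes as they then stand; what a row does not reach is not made up. Full scale, the value 1, is 0.025 m for a shift and 360 degrees for a turn. A row lasts 1/8 s, in which the tool goes at most 62.5 mm and 10.7 degrees, less where a joint would pass 70% of its speed; a pose out of reach is approached as far as the arm can. A call with a number of a shift or a turn outside -1 to 1 is refused whole. A call with a gripper value outside its range is refused whole. OPENING is the closure, from -1 (fully open) to 1 (shut), set as the call begins (- or left out, the last holds). The fingers move at their own pace and stop on an object; FORCE is the grip in N (left out, the last holds). Time passes only in rows, so rows that do not move let the fingers close. It gives the time, the measured TCP pose, the force and the opening at its end, in the units of the state.
- bot.observe(): the state, without advancing time (a new reading comes with each control period).
- bot.grab_frame(name): name is "scene" or "top" or "wrist"; returns a dict with "pixels" (384x512x3 uint8, blue, green, red), "vertical_fov" (degrees; the focal length in pixels is half the picture's height over the tangent of half this angle, whatever the lens; pixels are square), "cx", "cy" (the principal point, pixels), "R" (3x3) and "t" (3): a world point X has camera coordinates R X + t. Camera axes: x right, y down, z forward; pixel columns grow to the right and rows downward; lengths in m; the calibration is good to about 2 mm. A picture is of the moment at which its call begins. There is no depth.
- bot.job_done(): hands the job in, once; it reports no verdict.
Trained networks look in a picture, given as the dict that the camera call returned (one of the last four; its "shot" number tells which), for a name from the list of things; names that differ only in an ending like _2 or _b are one class to them, and where a whole thing is asked for, a point or a joint stands for the part that bears it (a point fixed in the world has none). Each returns a list of dicts, best first, with "score" (0 to 1); they miss things now and then, are a little off and sometimes report something else, mostly with a low value. They report only what shows in the picture. A call takes as long as a camera call. They do not tell look-alikes from the thing itself.
- bot.trace(picture, thing): "region" (384x512 bool, what is visible of it) and "point" ([column, row] in pixels, amid what is visible of it).
The state is a dict: "clock": time; "qpos": joint angles; "qd": joint speeds; "joint_efforts": joint torques, N m; "position": TCP position; "tool_rot": TCP orientation; "force": force on the tool from outside, world axes, zero at the start; "moment": the same for the moment, N m; "grip_width": finger opening in m.
Only numpy, scipy, OpenCV 4.12 (cv2) and the standard library are available. Lean on these libraries where they do the work, as an engineer would, in place of code of your own. Each camera call takes 0.05 s, during which the arm holds its last target.

## Working session

There is one attempt and no reset: what is moved stays moved. The work goes in short steps, Python scripts to look and compute and a shell command to move; the robot and the scene stay as the last step left them, time stands still between calls to the robot, and variables do not carry over. Pictures are saved under pics/ and viewed, and the job is handed in when it is done.

```bash
mkdir -p pics; ls
python3 - <<'E'
from workcell import bot
import cv2
s=bot.observe()
print({k:(v if not hasattr(v,'round') else v) for k,v in s.items()}, bot.grasp_offset)
for n in ["scene","top","wrist"]:
    f=bot.grab_frame(n); cv2.imwrite(f"pics/{n}0.png",f["pixels"])
    print(n,f["vertical_fov"],f["cx"],f["cy"],f["R"],f["t"],f["shot"])
E
```

```text
pics
{'clock': 0.0, 'qpos': array([ 1.13277476,  0.52200725, -0.03631654,  1.6000079 ,  0.02120149,
        1.02112353, -0.11276019]), 'qd': array([ 0.00042292,  0.00012013,  0.00061143,  0.00037418,  0.00040374,
        0.00154295, -0.00023311]), 'joint_efforts': array([-3.18114346e-06, -9.27130437e+01,  1.98009767e+00, -3.69933414e+01,
        1.78544316e-02,  8.52772209e-03, -7.02190459e-05]), 'position': array([ 0.22455459, -0.58284933,  0.19433014]), 'tool_rot': array([-3.14043521e+00,  9.07864171e-05,  3.67842820e-01]), 'force': array([ 0.07517932,  0.09374519, -0.22055459]), 'moment': array([-0.00390718, -0.05273515, -0.01522155]), 'grip_width': 0.08558298702876609} 0.0187
scene 48.04365087008443 265.89078762338266 187.52814825498893 [[-0.64798336  0.76160732 -0.00847651]
 [ 0.46544447  0.38714662 -0.7959139 ]
 [-0.6028922  -0.51968431 -0.60535048]] [ 0.34269363 -0.18627146  1.59288637] 1
top 55.51056173956012 257.0535465345025 196.18521139597908 [[-0.01952752 -0.99979873  0.00460231]
 [-0.99965493  0.0194434  -0.01766282]
 [ 0.01756978 -0.00494563 -0.99983341]] [-0.00991111  0.47815674  1.1456069 ] 2
wrist 60.012495401858175 257.41424807716885 189.72374897809948 [[ 3.59070328e-01 -9.33310504e-01 -4.50557585e-05]
 [-8.93346716e-01 -3.43709130e-01  2.89474832e-01]
 [-2.70185387e-01 -1.03901572e-01 -9.57185625e-01]] [-0.62442775 -0.03562805  0.37853979] 3
```

View pics/top0.png

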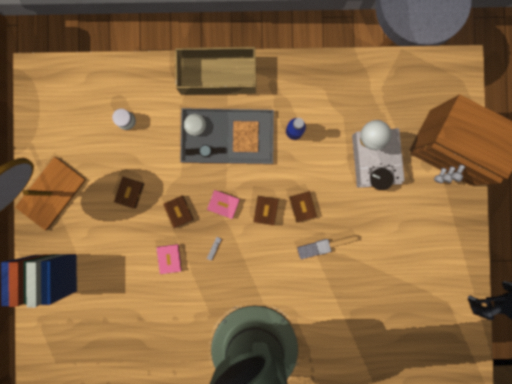

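View pics/scene0.png

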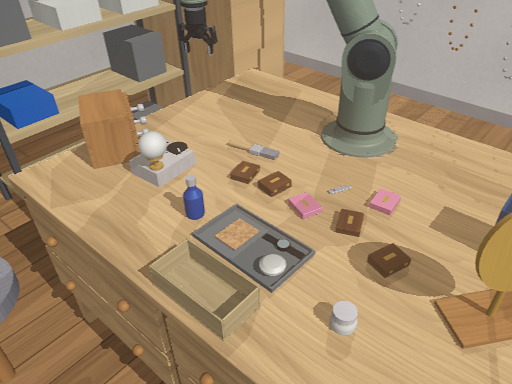

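View pics/wrist0.png

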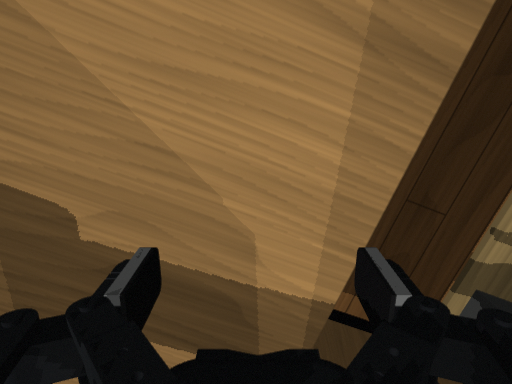

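```bash
cat > H.py <<'E'
from workcell import bot
import numpy as np, cv2
from scipy.spatial.transform import Rotation as Ro
from scipy.optimize import minimize
def K(f):
    F=192/np.tan(np.radians(f["vertical_fov"])/2); return F,f["cx"],f["cy"]
def proj(f,X):
    X=np.atleast_2d(X); c=X@np.array(f["R"]).T+np.array(f["t"]); F,cx,cy=K(f)
    return np.c_[cx+F*c[:,0]/c[:,2], cy+F*c[:,1]/c[:,2]]
def ray(f,px,z):
    F,cx,cy=K(f); R=np.array(f["R"]); C=-R.T@np.array(f["t"])
    d=R.T@np.array([(px[0]-cx)/F,(px[1]-cy)/F,1]); return C+d*(z-C[2])/d[2]
def cube(x,y,yaw,z0,h,L=.084,W=.066):
    c,s=np.cos(yaw),np.sin(yaw)
    return np.array([[x+c*a*L/2-s*b*W/2,y+s*a*L/2+c*b*W/2,z0+k*h] for k in(0,1) for a in(-1,1) for b in(-1,1)])
def sil(f,X,S=4):
    p=proj(f,X); m=np.zeros((384*S,512*S),np.uint8)
    cv2.fillConvexPoly(m,cv2.convexHull(np.round((p+.5)*S).astype(np.int32)),1)
    return cv2.resize(m.astype(np.float32),(512,384),interpolation=cv2.INTER_AREA)
def fit(obs,x0,z0,h):
    """obs: list (frame, mask) ; returns x,y,yaw,cost"""
    def c(p):
        t=0
        for f,m in obs:
            s=sil(f,cube(p[0],p[1],p[2],z0,h)); t+=np.abs(s-m).sum()/max(m.sum(),1)
        return t/len(obs)
    best=None
    for dy in (0,.5,1.0,1.6,2.1,2.6) if x0[2] is None else (0,):
        q=[x0[0],x0[1],dy if x0[2] is None else x0[2]]
        sx=np.array([q]+[[q[0]+.006,q[1],q[2]],[q[0],q[1]+.006,q[2]],[q[0],q[1],q[2]+.15]])
        r=minimize(c,q,method="Nelder-Mead",options=dict(initial_simplex=sx,xatol=2e-4,fatol=1e-4))
        if best is None or r.fun<best.fun: best=r
    y=(best.x[2]+np.pi/2)%np.pi-np.pi/2
    return best.x[0],best.x[1],y,best.fun
def snap(n,name=None):
    f=bot.grab_frame(n)
    if name: cv2.imwrite(f"pics/{name}.png",f["pixels"])
    return f
E
python3 - <<'E'
from H import *
for cam in ["top","scene"]:
    f=snap(cam)
    hsv=cv2.cvtColor(f["pixels"],cv2.COLOR_BGR2HSV)
    for n in ["case1","case3","case5","wheel","lamp","tray","pad","wheel_hub","egg_dish","blue_bottle"]:
        for d in bot.trace(f,n):
            r=d["region"]; print(cam,n,round(d["score"],2),np.round(d["point"],1),r.sum(), np.median(f["pixels"][r],axis=0) if r.any() else None, np.round(ray(f,d["point"],.02),3)[:2])
E
```

```text
top case1 0.87 [180.7 208.8] 614 [28. 49. 82.] [0.443 0.219]
top case1 0.84 [169.3 261.7] 607 [142. 113. 218.] [0.28  0.256]
top case1 0.7 [130.  191.7] 674 [20. 36. 60.] [0.499 0.375]
top case1 0.61 [267.  210.5] 581 [31. 56. 94.] [ 0.433 -0.049]
top case1 0.57 [306.1 204.8] 614 [31. 57. 95.] [ 0.448 -0.171]
top case3 0.87 [180.7 208.8] 614 [28. 49. 82.] [0.443 0.219]
top case3 0.84 [169.3 261.7] 607 [142. 113. 218.] [0.28  0.256]
top case3 0.7 [130.  191.7] 674 [20. 36. 60.] [0.499 0.375]
top case3 0.61 [267.  210.5] 581 [31. 56. 94.] [ 0.433 -0.049]
top case3 0.57 [306.1 204.8] 614 [31. 57. 95.] [ 0.448 -0.171]
top case5 0.87 [180.7 208.8] 614 [28. 49. 82.] [0.443 0.219]
top case5 0.84 [169.3 261.7] 607 [142. 113. 218.] [0.28  0.256]
top case5 0.7 [130.  191.7] 674 [20. 36. 60.] [0.499 0.375]
top case5 0.61 [267.  210.5] 581 [31. 56. 94.] [ 0.433 -0.049]
top case5 0.57 [306.1 204.8] 614 [31. 57. 95.] [ 0.448 -0.171]
top wheel 0.71 [380.6 180.7] 392 [30. 36. 44.] [ 0.518 -0.405]
top lamp 0.73 [378.1 154. ] 2969 [141. 149. 158.] [ 0.602 -0.399]
top tray 0.68 [127.1 189.9] 638 [20. 3
[... 1652 characters left out ...]
 0.453 -0.156]
scene wheel 0.5 [177.6 144.8] 172 [56. 65. 77.] [ 0.483 -0.449]
scene lamp 0.64 [272.4 183.7] 532 [ 59.  86. 124.] [ 0.446 -0.044]
scene lamp 0.57 [158.7 157.6] 2428 [168. 173. 183.] [ 0.578 -0.434]
scene tray 0.7 [247.7 244.9] 4515 [113. 118. 121.] [0.692 0.077]
scene pad 0.71 [180.2 145.2] 170 [56. 65. 77.] [ 0.479 -0.439]
scene wheel_hub 0.57 [162.1 160.2] 2320 [169. 174. 182.] [ 0.581 -0.413]
scene wheel_hub 0.24 [247.8 243. ] 4540 [112. 118. 121.] [0.687 0.072]
scene egg_dish 0.73 [268.5 263.9] 507 [183. 191. 193.] [0.708 0.161]
scene egg_dish 0.46 [162.  161.1] 2444 [168. 173. 183.] [ 0.584 -0.409]
scene blue_bottle 0.92 [194.  199.3] 683 [143.  81.  70.] [ 0.654 -0.173]
```

```bash
cat >> H.py <<'E'
def masks(f,nm="case1"):
    out=[]
    for d in bot.trace(f,nm):
        r=d["region"]; b=np.median(f["pixels"][r],axis=0)
        dark = b[0]<b[2]*0.62
        out.append((d["score"],d["point"],r.astype(np.float32),dark))
    return out
E
python3 - <<'E'
from H import *
ft=snap("top"); mt=masks(ft); fs=snap("scene"); ms=masks(fs)
for sc,p,m,d in mt:
    X=ray(ft,p,.02)
    if not d: continue
    j=min(ms,key=lambda q:np.hypot(*(ray(fs,q[1],.02)-X)[:2]))
    for h in (.02,.024,.028):
        print(np.round(p),h,np.round(fit([(ft,m),(fs,j[2])],(X[0],X[1],None),0,h),4))
# big view of lamp and tray
for n,c,sz in (("lampz",(340,90),(80,110)),("trayz",(170,40),(150,140))):
    x,y=c; w,h=sz; cv2.imwrite(f"pics/{n}.png",cv2.resize(ft["pixels"][y:y+h,x:x+w],None,fx=5 if w<100 else 4,fy=5 if w<100 else 4,interpolation=cv2.INTER_CUBIC))
# pad by colour
hsv=cv2.cvtColor(ft["pixels"],cv2.COLOR_BGR2HSV)
E
```

```text
[304. 207.] 0.02 [ 0.4432 -0.1637  0.2505  0.0985]
[304. 207.] 0.024 [ 0.4442 -0.1629  0.2461  0.0894]
[304. 207.] 0.028 [ 0.4437 -0.1617  0.2702  0.106 ]
[269. 211.] 0.02 [ 0.4321 -0.0483 -0.199   0.1044]
[269. 211.] 0.024 [ 0.433  -0.0476 -0.1875  0.0888]
[269. 211.] 0.028 [ 0.4329 -0.0475 -0.1829  0.0909]
[128. 190.] 0.02 [ 0.4966  0.3798 -0.3189  0.0718]
[128. 190.] 0.024 [ 0.4974  0.3795 -0.3374  0.0477]
[128. 190.] 0.028 [ 0.4978  0.3796 -0.3352  0.0591]
[184. 212.] 0.02 [0.435  0.2269 0.4029 0.0561]
[184. 212.] 0.024 [0.4351 0.227  0.4012 0.0749]
[184. 212.] 0.028 [0.435  0.2269 0.3977 0.0996]
```

View pics/lampz.png

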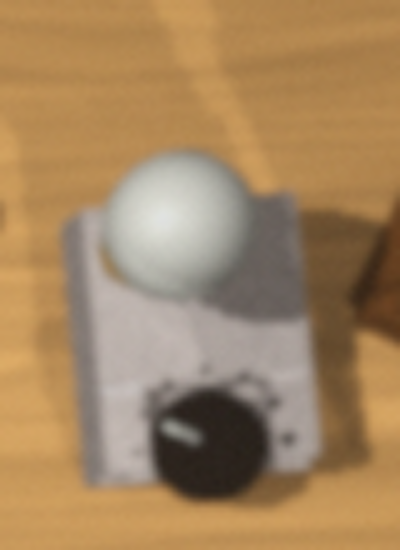

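View pics/trayz.png

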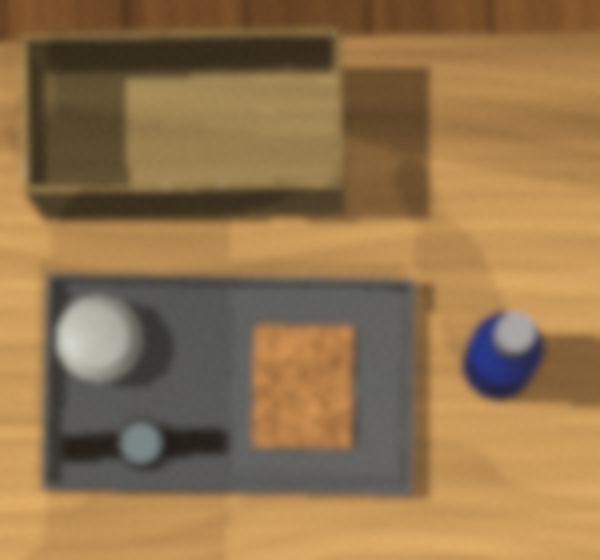

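```bash
cat >> H.py <<'E'
def st():
    s=bot.observe(); print("t",round(s["clock"],2),"pos",np.round(s["position"],4),"yaw",round(np.degrees(s["tool_rot"][2]),2),"rp",np.round(np.degrees(s["tool_rot"][:2]),2),"q",np.round(s["qpos"],2),"F",np.round(s["force"],1),"w",round(s["grip_width"],4)); return s
def go(x,y,z,yaw=None):
    """print units: translation in CURRENT tool axes, then turn (yaw mod pi)"""
    s=bot.observe(); R=Ro.from_euler("xyz",s["tool_rot"]).as_matrix()
    d=R.T@(np.array([x,y,z])-s["position"])/.025
    print("units tool xyz",np.round(d,2),end=" ")
    if yaw is not None:
        e=s["tool_rot"][2]-yaw; e=(e+np.pi/2)%np.pi-np.pi/2
        print("rz total",round(e/2/np.pi,4),"deg",round(np.degrees(e),1),"(alt",round((e-np.sign(e)*np.pi)/2/np.pi,4),") rows>=",int(np.ceil(abs(np.degrees(e))/10.6)),end="")
    print()
E
A='[[0.98,-0.17,-0.19,0,0,0],[0.98,-0.17,-0.19,0,0,0],[0.98,-0.17,-0.19,0,0,0],[0.98,-0.17,-0.19,0,0,0],[0.98,-0.17,-0.19,0,0,0],[0.98,-0.17,-0.19,0,0,0],[0.98,-0.17,-0.19,0,0,0]]'
python3 -m handwheel '[[0.98,-0.17,-0.19,0,0,0],[0.98,-0.17,-0.19,0,0,0],[0.98,-0.17,-0.19,0,0,0],[0.98,-0.17,-0.19,0,0,0],[0.98,-0.17,-0.19,0,0,0],[0.98,-0.17,-0.19,0,0,0],[0.98,-0.17,-0.19,0,0,0]]'
python3 -m handwheel '[[0.98,-0.17,-0.19,0,0,0],[0.98,-0.17,-0.19,0,0,0],[0.98,-0.17,-0.19,0,0,0],[0.98,-0.17,-0.19,0,0,0],[0.98,-0.17,-0.19,0,0,0],[0.98,-0.17,-0.19,0,0,0],[0.98,-0.17,-0.19,0,0,0]]'
python3 - <<'E'
from H import *
st(); f=snap("wrist","w1")
E
```

```text
clock: 2.33
position: [0.3747, -0.4933, 0.2283]
tool_rot: [-3.142, -0.0, 0.368]
force: [0.0, 0.3, 0.3]
grip_width: 0.0853
clock: 3.2
position: [0.5246, -0.4036, 0.2616]
tool_rot: [-3.142, 0.0, 0.368]
force: [-0.3, 0.2, 0.7]
grip_width: 0.0854
t 3.2 pos [ 0.5246 -0.4036  0.2616] yaw 21.07 rp [-180.    0.] q [ 0.62  0.53 -0.09  1.41  0.05  1.21 -0.68] F [-0.3  0.2  0.7] w 0.0854
```

View pics/w1.png

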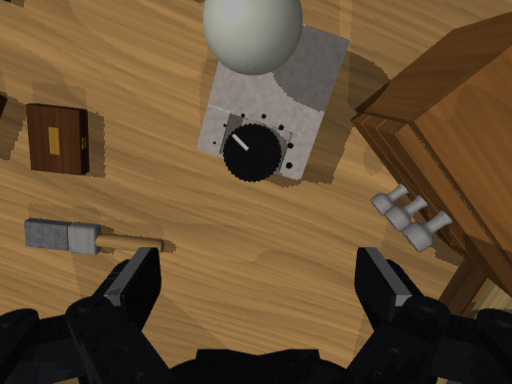

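```bash
cat >> H.py <<'E'
def wheel(f,pt=None,verbose=1):
    t=[d for d in bot.trace(f,"wheel")]
    best=t[0]; r=best["region"].astype(np.uint8)
    c=max(cv2.findContours(r,cv2.RETR_EXTERNAL,cv2.CHAIN_APPROX_NONE)[0],key=cv2.contourArea)
    e=cv2.fitEllipse(cv2.convexHull(c)) 
    X=ray(f,e[0],.0445+.002)
    hub=X
    # white pointer
    g=f["pixels"].min(axis=2); k=cv2.erode(cv2.morphologyEx(r,cv2.MORPH_CLOSE,np.ones((7,7))),np.ones((3,3)),iterations=2)
    ys,xs=np.where((k>0)&(g>110))
    print("score",round(best["score"],2),"ell",np.round(e[0],1),np.round(e[1],1),"hub",np.round(X,4),"npx",len(xs))
    if len(xs)>3:
        P=np.array([ray(f,(x,y),.051)[:2] for x,y in zip(xs,ys)])
        m=P.mean(0); u=np.linalg.svd(P-m)[2][0]
        v=m-X[:2]; 
        if u@v<0:u=-u
        print("pointer mean r",np.round(np.linalg.norm(v),4),"az of mean",round(np.degrees(np.arctan2(v[1],v[0])),1),"az of line",round(np.degrees(np.arctan2(u[1],u[0])),1))
    return X
E
python3 - <<'E'
from H import *
f=snap("wrist"); X=wheel(f); 
L=bot.trace(f,"lamp")
print([ (round(d["score"],2),d["point"]) for d in L])
# pixel positions of base corners estimated by eye -> world z=.036
for p in ((198,151),(302,181),(349,40)): print(np.round(ray(f,p,.036),4))
ft=snap("top"); wheel(ft)
c=f["pixels"][80:200,180:330]; cv2.imwrite("pics/wz.png",cv2.resize(c,None,fx=5,fy=5,interpolation=cv2.INTER_CUBIC))
# globe centre
go(X[0],X[1],.12)
E
```

```text
score 0.62 ell [253.3 155.5] [57.7 58.3] hub [ 0.5256 -0.3964  0.0465] npx 56
pointer mean r 0.0192 az of mean 67.8 az of line 63.7
[(0.8, [266.8, 89.8])]
[ 0.5043 -0.3318  0.036 ]
[ 0.5155 -0.4659  0.036 ]
[ 0.6846 -0.4499  0.036 ]
score 0.59 ell [381.9 179.1] [21.5 22.4] hub [ 0.5217 -0.3999  0.0465] npx 9
pointer mean r 0.0201 az of mean 62.9 az of line 62.4
units tool xyz [ 0.22 -0.27  5.65]
```

View pics/wz.png

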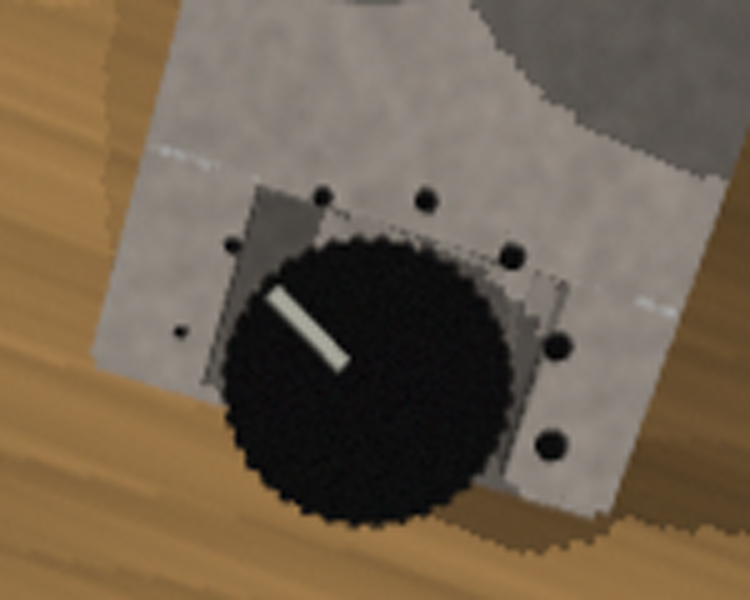

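```bash
python3 -m handwheel '[[0.15,-0.2,0.6,0,0,-0.028],[0,0,0.6,0,0,-0.028],[0,0,0.6,0,0,-0.028],[0,0,0.6,0,0,-0.028],[0,0,0.6,0,0,-0.028],[0,0,0.6,0,0,-0.028],[0,0,0.9,0,0,0],[0,0,0.9,0,0,0]]' 0.44 30
python3 - <<'E'
from H import *
st(); f=snap("wrist","w2"); go(.5252,-.3977,.06)
E
```

```text
clock: 4.5
position: [0.5243, -0.3992, 0.1258]
tool_rot: [-3.141, 0.0, 1.422]
force: [1.0, 1.1, -0.4]
grip_width: 0.0239
t 4.5 pos [ 0.5243 -0.3992  0.1258] yaw 81.47 rp [-1.7999e+02  2.0000e-02] q [ 0.77  0.66 -0.32  1.55  0.24  0.96  0.22] F [ 1.   1.1 -0.4] w 0.0239
units tool xyz [0.04 0.09 2.51]
```

View pics/w2.png

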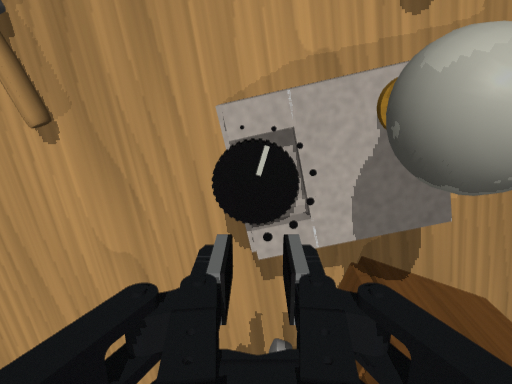

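```bash
python3 -m handwheel '[[0.04,0.09,0.6,0,0,0],[0,0,0.6,0,0,0],[0,0,0.6,0,0,0],[0,0,0.6,0,0,0],[0,0,0.1,0,0,0],[0,0,0,0,0,0]]' 
python3 -m handwheel '[[0,0,0.08,0,0,0],[0,0,0.08,0,0,0],[0,0,0.0,0,0,0]]' 
python3 -m handwheel '[[0,0,0.08,0,0,0],[0,0,0.08,0,0,0],[0,0,0.0,0,0,0]]'
```

```text
clock: 5.3
position: [0.5275, -0.3977, 0.0639]
tool_rot: [3.142, -0.0, 1.423]
force: [0.4, -0.2, -0.3]
grip_width: 0.0238
clock: 5.68
position: [0.5274, -0.3977, 0.0599]
tool_rot: [-3.142, 0.0, 1.423]
force: [-0.3, -0.6, 1.0]
grip_width: 0.0242
clock: 6.05
position: [0.5273, -0.3976, 0.0557]
tool_rot: [-3.141, -0.0, 1.423]
force: [-0.2, -0.5, 1.0]
grip_width: 0.0241
```

```bash
python3 -m handwheel '[[0,0,0.08,0,0,0],[0,0,0.0,0,0,0]]' 
python3 -m handwheel '[[0,0,0.08,0,0,0],[0,0,0.0,0,0,0]]' 
python3 -m handwheel '[[0,0,0.06,0,0,0],[0,0,0.0,0,0,0]]' 
python3 -m handwheel '[[0,0,0.06,0,0,0],[0,0,0.0,0,0,0]]'
```

```text
clock: 6.3
position: [0.5274, -0.3976, 0.0537]
tool_rot: [-3.141, -0.0, 1.423]
force: [-0.8, -0.4, 0.2]
grip_width: 0.0238
clock: 6.55
position: [0.5274, -0.3976, 0.0517]
tool_rot: [-3.141, -0.0, 1.423]
force: [-0.6, 0.3, 0.1]
grip_width: 0.024
clock: 6.8
position: [0.5274, -0.3977, 0.0503]
tool_rot: [-3.141, -0.0, 1.423]
force: [0.1, 0.3, -0.1]
grip_width: 0.0238
clock: 7.05
position: [0.5274, -0.3977, 0.0488]
tool_rot: [-3.141, -0.0, 1.423]
force: [0.2, 0.4, 0.3]
grip_width: 0.0237
```

```bash
python3 -m handwheel '[[0,0,0.06,0,0,0],[0,0,0.0,0,0,0]]' 
python3 -m handwheel '[[0,0,0.06,0,0,0],[0,0,0.0,0,0,0]]' 
python3 -m handwheel '[[0,0,0.04,0,0,0],[0,0,0.0,0,0,0]]' 
python3 -m handwheel '[[0,0,0.02,0,0,0],[0,0,0.0,0,0,0]]'
```

```text
clock: 7.3
position: [0.5274, -0.3976, 0.0472]
tool_rot: [-3.141, -0.0, 1.423]
force: [0.0, 0.1, -0.6]
grip_width: 0.0238
clock: 7.55
position: [0.5274, -0.3977, 0.0458]
tool_rot: [-3.141, -0.0, 1.423]
force: [-0.0, -0.6, 0.3]
grip_width: 0.0238
clock: 7.8
position: [0.5274, -0.3977, 0.0448]
tool_rot: [-3.141, -0.0, 1.423]
force: [-0.3, 0.8, 0.2]
grip_width: 0.0238
clock: 8.05
position: [0.5274, -0.3977, 0.0444]
tool_rot: [-3.142, -0.0, 1.423]
force: [0.8, 0.0, -0.0]
grip_width: 0.024
```

```bash
python3 -m handwheel '[[0,0,0.04,0,0,0],[0,0,0.0,0,0,0]]' 
python3 -m handwheel '[[0,0,0.04,0,0,0],[0,0,0.0,0,0,0]]' 
python3 -m handwheel '[[0,0,0.04,0,0,0],[0,0,0.0,0,0,0]]'
python3 - <<'E'
from H import *
st(); f=snap("wrist","w3"); f=snap("scene","s3"); cv2.imwrite("pics/s3z.png",cv2.resize(f["pixels"][90:200,110:240],None,fx=5,fy=5,interpolation=cv2.INTER_CUBIC))
E
```

```text
clock: 8.3
position: [0.5274, -0.3977, 0.0433]
tool_rot: [-3.141, -0.0, 1.423]
force: [0.1, 0.5, 0.1]
grip_width: 0.0241
clock: 8.55
position: [0.5274, -0.3977, 0.0423]
tool_rot: [-3.141, -0.0, 1.423]
force: [0.6, 0.5, -0.0]
grip_width: 0.0236
clock: 8.8
position: [0.5274, -0.3977, 0.0413]
tool_rot: [-3.142, -0.0, 1.423]
force: [0.1, 0.5, 0.1]
grip_width: 0.0237
t 8.8 pos [ 0.5274 -0.3977  0.0413] yaw 81.55 rp [-180.   -0.] q [ 0.74  0.77 -0.29  1.6   0.28  0.82  0.19] F [0.1 0.5 0.1] w 0.0237
```

View pics/w3.png

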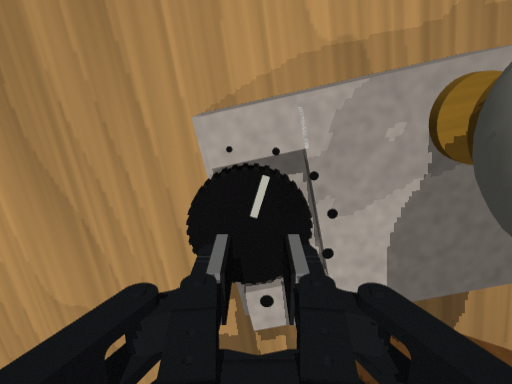

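View pics/s3z.png

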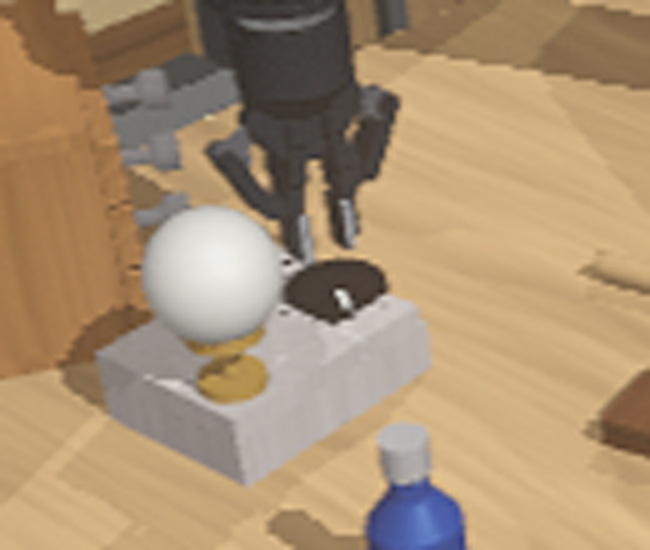

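Run:
```python
from H import *
f=bot.grab_frame("scene"); w=bot.grab_frame("wrist")
for z in (.042,.05,.055,.06,.065,.07,.08):
    print(z,[np.round(ray(f,p,z)[:2],3) for p in((170,141),(179.2,139))],[np.round(ray(w,p,z)[:2],3) for p in ((224,236),(293,236))], np.round(proj(w,[[.5274,-.3977,z]]),0))
```

```text
0.042 [array([ 0.505, -0.459]), array([ 0.476, -0.444])] [array([ 0.508, -0.402]), array([ 0.548, -0.408])] [[255. 224.]]
0.05 [array([ 0.513, -0.447]), array([ 0.484, -0.433])] [array([ 0.51 , -0.399]), array([ 0.548, -0.404])] [[255. 230.]]
0.055 [array([ 0.518, -0.44 ]), array([ 0.489, -0.426])] [array([ 0.51 , -0.396]), array([ 0.547, -0.402])] [[255. 234.]]
0.06 [array([ 0.523, -0.433]), array([ 0.494, -0.419])] [array([ 0.511, -0.394]), array([ 0.547, -0.4  ])] [[255. 238.]]
0.065 [array([ 0.528, -0.426]), array([ 0.499, -0.412])] [array([ 0.512, -0.392]), array([ 0.547, -0.397])] [[255. 242.]]
0.07 [array([ 0.533, -0.419]), array([ 0.504, -0.405])] [array([ 0.513, -0.39 ]), array([ 0.547, -0.395])] [[255. 247.]]
0.08 [array([ 0.542, -0.405]), array([ 0.514, -0.391])] [array([ 0.515, -0.385]), array([ 0.546, -0.39 ])] [[255. 256.]]
```

```bash
python3 -m handwheel '[[0,0,0.06,0,0,0],[0,0,0.0,0,0,0]]' |grep -E "posi|force" 
python3 -m handwheel '[[0,0,0.06,0,0,0],[0,0,0.0,0,0,0]]' |grep -E "posi|force"
python3 -m handwheel '[[0,0,0.06,0,0,0],[0,0,0.0,0,0,0]]' |grep -E "posi|force"
```

```text
position: [0.5274, -0.3977, 0.0397]
force: [-1.3, 0.6, -0.5]
position: [0.5274, -0.3977, 0.0383]
force: [0.7, 0.1, 0.8]
position: [0.5274, -0.3977, 0.0368]
force: [-0.1, 0.4, -0.2]
```

```bash
python3 -m handwheel '[[0,0,0.06,0,0,0],[0,0,0.0,0,0,0]]' |grep -E "posi|force" 
python3 -m handwheel '[[0,0,0.06,0,0,0],[0,0,0.0,0,0,0]]' |grep -E "posi|force"
```

```text
position: [0.5274, -0.3977, 0.0353]
force: [-0.4, -0.3, -0.0]
position: [0.5274, -0.3977, 0.0338]
force: [-0.2, 0.2, -0.2]
```

Run:
```python
from H import *
st(); f=snap("wrist","w4"); cv2.imwrite("pics/w4z.png",cv2.resize(f["pixels"][150:330,150:380],None,fx=3.4,fy=3.3,interpolation=cv2.INTER_CUBIC))
f=snap("scene"); cv2.imwrite("pics/s4z.png",cv2.resize(f["pixels"][100:190,120:220],None,fx=6,fy=6,interpolation=cv2.INTER_CUBIC))
```

```text
t 10.25 pos [ 0.5274 -0.3977  0.0338] yaw 81.55 rp [-1.7999e+02 -1.0000e-02] q [ 0.74  0.78 -0.29  1.6   0.28  0.8   0.18] F [-0.2  0.2 -0.2] w 0.0238
```

View pics/w4z.png

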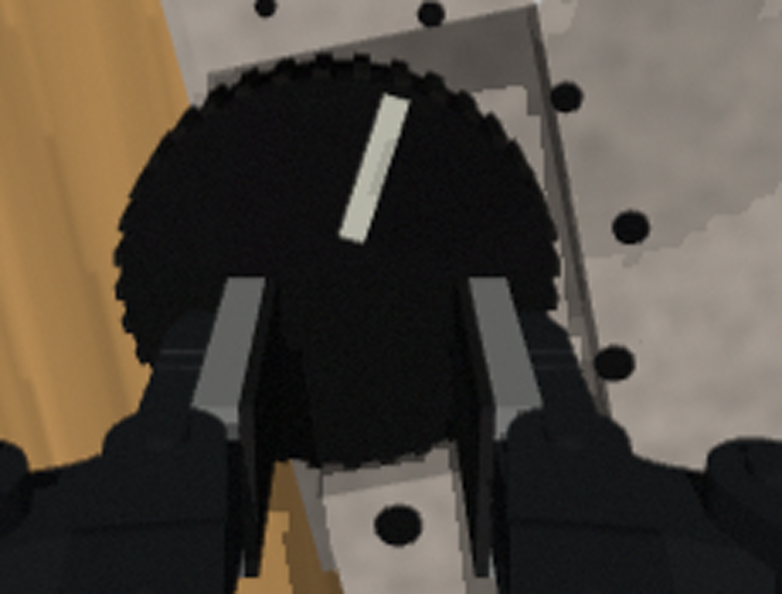

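View pics/s4z.png

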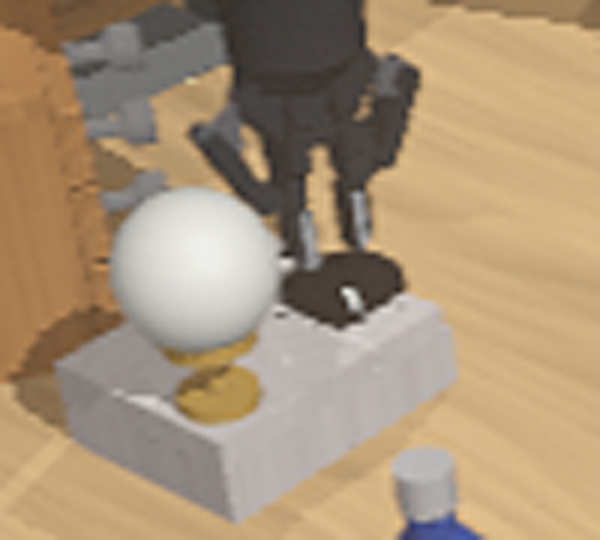

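```bash
python3 -m handwheel '[[0,0,0.04,0,0,0],[0,0,0.0,0,0,0]]' |grep -E "posi|force" 
python3 -m handwheel '[[0,0,0.04,0,0,0],[0,0,0.0,0,0,0]]' |grep -E "posi|force"
python3 -m handwheel '[[0,0,0.04,0,0,0],[0,0,0.0,0,0,0]]' |grep -E "posi|force"
```

```text
position: [0.5274, -0.3976, 0.0328]
force: [0.3, 0.3, 0.1]
position: [0.5274, -0.3977, 0.0318]
force: [0.3, 0.5, -0.2]
position: [0.5274, -0.3977, 0.0308]
force: [-0.8, -0.4, 0.1]
```

```bash
python3 -m handwheel '[[0,0,0.04,0,0,0],[0,0,0.0,0,0,0]]' |grep -E "posi|force" 
python3 -m handwheel '[[0,0,0.04,0,0,0],[0,0,0.0,0,0,0]]' |grep -E "posi|force"
```

```text
position: [0.5274, -0.3977, 0.0298]
force: [-0.3, -0.3, 0.3]
position: [0.5274, -0.3977, 0.0288]
force: [-0.6, 0.2, -0.3]
```

Run:
```python
from H import *
f=snap("wrist","w5"); a=cv2.resize(f["pixels"][150:330,150:380],None,fx=1.7,fy=1.7,interpolation=cv2.INTER_CUBIC)
f=snap("scene"); b=cv2.resize(f["pixels"][110:180,130:220],(391,306),interpolation=cv2.INTER_CUBIC)
cv2.imwrite("pics/c5.png",np.hstack([a,b]))
```

```text
(no output)
```

View pics/c5.png

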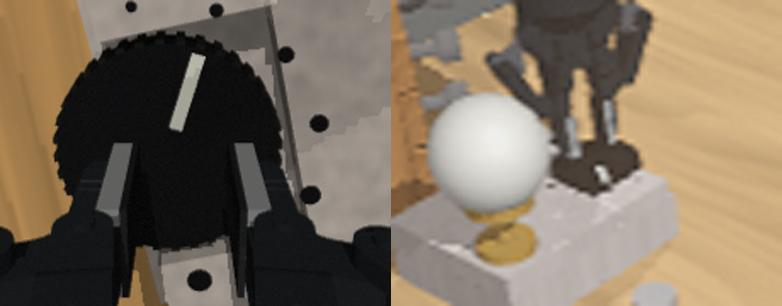

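```bash
python3 -m handwheel '[[0,0,0.04,0,0,0],[0,0,0.0,0,0,0]]' |grep -E "posi|force" 
python3 -m handwheel '[[0,0,0.04,0,0,0],[0,0,0.0,0,0,0]]' |grep -E "posi|force"
python3 - <<'E'
from H import *
f=snap("wrist"); wheel(f); F,cx,cy=K(f)
# tip location in camera: pad far ends pixel (approx) 224..; solve depth from known 24 mm inner gap
g=f["pixels"][215:260,200:320].max(axis=2); print(g[15:35:3,::6])
E
```

```text
position: [0.5274, -0.3976, 0.0278]
force: [-0.0, -0.1, -0.2]
position: [0.5274, -0.3977, 0.0268]
force: [-0.2, 0.1, -0.2]
score 0.74 ell [248.  233.9] [129.5 134.4] hub [ 0.524  -0.3944  0.0465] npx 371
pointer mean r 0.0186 az of mean 62.6 az of line 65.1
[[17 17 15 14 16 19 17 14 16 13 14 17 16 17 12 14 14 16 15 29]
 [15 16 15 16 13 18 17 17 15 15 16 11 15 13 14 17 15 14 15 11]
 [16 17 17 98 97 17 16 15 13 17 15 14 12 15 14 97 98 17 13 15]
 [13 16 15 97 97 14 12 12 14 14 15 12 14 16 11 96 97  9 12 36]
 [17 16 14 97 97  9 16 17 17 16 16 16 13 15 10 96 96 14 16 24]
 [18 23 25 97 96 10 16 15 15 16 14 14 13 15  9 83 96 23 23 20]
 [19 26 34 98 95  8 15 15 13 14 16 17 14 16  9 50 96 88 23 21]]
```

Run:
```python
from H import *
f=snap("wrist"); p=f["pixels"][150:384,130:380].astype(float)
cv2.imwrite("pics/c6.png",cv2.resize(np.clip(p*5,0,255).astype(np.uint8),None,fx=2.5,fy=2.5,interpolation=cv2.INTER_CUBIC))
f=snap("scene"); p=f["pixels"][100:180,130:220].astype(float)
cv2.imwrite("pics/c7.png",cv2.resize(np.clip(p*2,0,255).astype(np.uint8),None,fx=7,fy=7,interpolation=cv2.INTER_CUBIC))
```

```text
(no output)
```

View pics/c6.png

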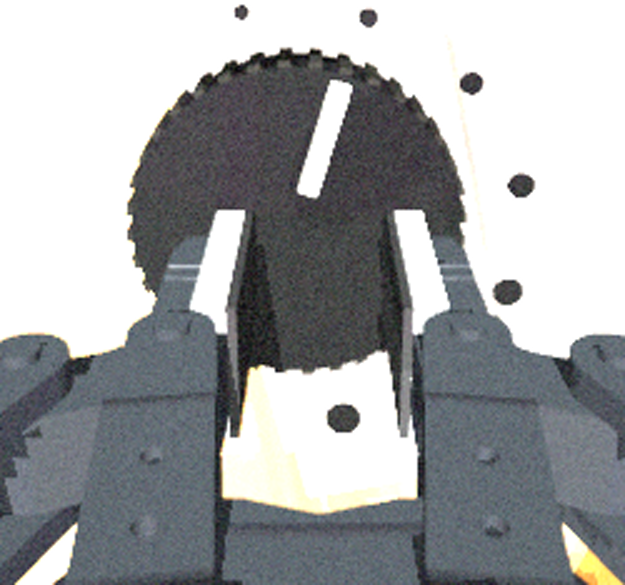

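View pics/c7.png

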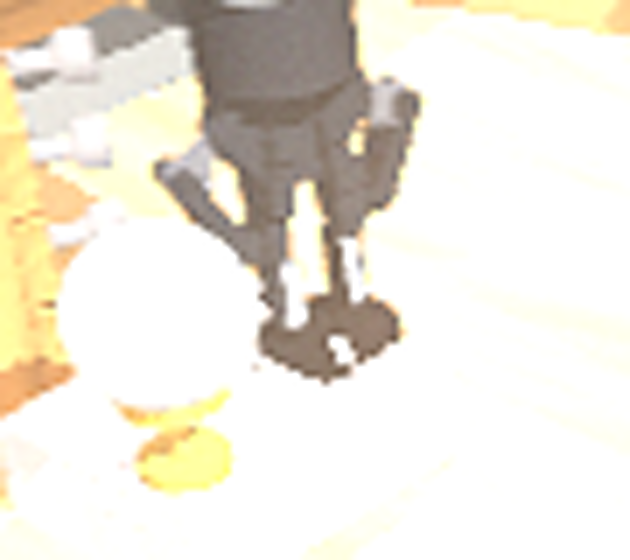

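```bash
cat > chk.py <<'E'
import sys
from workcell import bot
s=bot.observe(); f=s["force"]; print(s["position"].round(4),f.round(1)); sys.exit(1 if f[2]>float(sys.argv[1]) else 0)
E
m(){ python3 chk.py 3; }
python3 -m handwheel '[[0,0,0.04,0,0,0],[0,0,0.0,0,0,0]]' >/dev/null && m && python3 -m handwheel '[[0,0,0.04,0,0,0],[0,0,0.0,0,0,0]]' >/dev/null && m && python3 -m handwheel '[[0,0,0.04,0,0,0],[0,0,0.0,0,0,0]]' >/dev/null && m && python3 -m handwheel '[[0,0,0.04,0,0,0],[0,0,0.0,0,0,0]]' >/dev/null && m && python3 -m handwheel '[[0,0,0.04,0,0,0],[0,0,0.0,0,0,0]]' >/dev/null && m && python3 -m handwheel '[[0,0,0.04,0,0,0],[0,0,0.0,0,0,0]]' >/dev/null && m && python3 -m handwheel '[[0,0,0.04,0,0,0],[0,0,0.0,0,0,0]]' >/dev/null && m && python3 -m handwheel '[[0,0,0.04,0,0,0],[0,0,0.0,0,0,0]]' >/dev/null && m && python3 -m handwheel '[[0,0,0.04,0,0,0],[0,0,0.0,0,0,0]]' >/dev/null && m && python3 -m handwheel '[[0,0,0.04,0,0,0],[0,0,0.0,0,0,0]]' >/dev/null && m && python3 -m handwheel '[[0,0,0.04,0,0,0],[0,0,0.0,0,0,0]]' >/dev/null && m && python3 -m handwheel '[[0,0,0.04,0,0,0],[0,0,0.0,0,0,0]]' >/dev/null && m
```

```text
[ 0.5274 -0.3977  0.0258] [ 0.3 -0.1 -1.1]
[ 0.5274 -0.3977  0.0248] [-0.1 -0.2  0.6]
[ 0.5274 -0.3977  0.0238] [ 0.1 -0.2  0.4]
[ 0.5274 -0.3976  0.0228] [-0.7 -0.4  0.8]
[ 0.5274 -0.3977  0.0218] [-0.1 -0.6  0.4]
[ 0.5274 -0.3976  0.0208] [-0.  -0.3 -0.3]
[ 0.5274 -0.3976  0.0198] [ 0.9  1.  -0.1]
[ 0.5274 -0.3977  0.0188] [-0.4  0.1 -0.1]
[ 0.5274 -0.3977  0.0178] [-0.4 -0.6  0.2]
[ 0.5274 -0.3977  0.0168] [ 0.2 -0.2 -0. ]
[ 0.5274 -0.3977  0.0158] [0.3 0.9 0.1]
[ 0.5274 -0.3976  0.0148] [ 0.4 -0.2  0.6]
```

```bash
m(){ python3 chk.py 3; }
python3 -m handwheel '[[0,0,0.03,0,0,0],[0,0,0.0,0,0,0]]' >/dev/null && m && python3 -m handwheel '[[0,0,0.03,0,0,0],[0,0,0.0,0,0,0]]' >/dev/null && m && python3 -m handwheel '[[0,0,0.03,0,0,0],[0,0,0.0,0,0,0]]' >/dev/null && m && python3 -m handwheel '[[0,0,0.03,0,0,0],[0,0,0.0,0,0,0]]' >/dev/null && m && python3 -m handwheel '[[0,0,0.03,0,0,0],[0,0,0.0,0,0,0]]' >/dev/null && m && python3 -m handwheel '[[0,0,0.03,0,0,0],[0,0,0.0,0,0,0]]' >/dev/null && m && python3 -m handwheel '[[0,0,0.03,0,0,0],[0,0,0.0,0,0,0]]' >/dev/null && m && python3 -m handwheel '[[0,0,0.03,0,0,0],[0,0,0.0,0,0,0]]' >/dev/null && m
python3 - <<'E'
from H import *
f=snap("wrist"); p=f["pixels"][150:384,130:380].astype(float)
a=cv2.resize(np.clip(p*5,0,255).astype(np.uint8),(400,375))
f=snap("scene"); p=f["pixels"][100:180,130:220].astype(float)
cv2.imwrite("pics/c8.png",np.hstack([a,cv2.resize(np.clip(p*1.5,0,255).astype(np.uint8),(400,375),interpolation=cv2.INTER_CUBIC)]))
E
```

```text
[ 0.5275 -0.3977  0.0146] [-2.1  1.8  7.1]
```

View pics/c8.png

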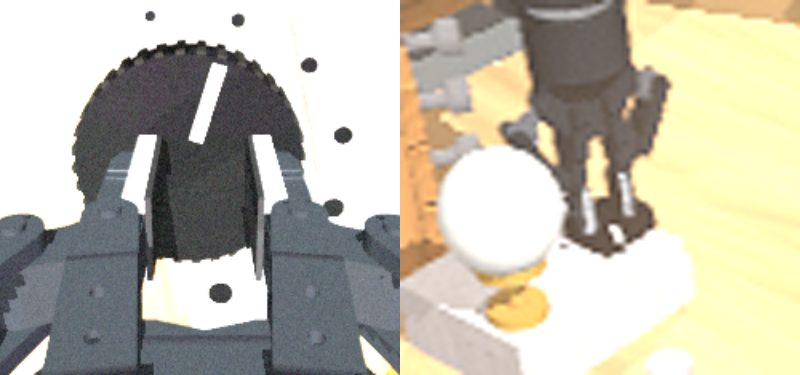

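```bash
python3 -m handwheel '[[0,0,0.02,0,0,0],[0,0,0,0,0,0.0278],[0,0,0,0,0,0.0278],[0,0,0,0,0,0.0278],[0,0,0,0,0,0.0278]]' && python3 chk.py 30 && python3 -m handwheel '[[0,0,0,0,0,0.0278],[0,0,0,0,0,0.0278],[0,0,0,0,0,0.0278],[0,0,0,0,0,0.0278],[0,0,0,0,0,0.0278],[0,0,0,0,0,0.0278],[0,0,0,0,0,0.0278],[0,0,0,0,0,0.0278]]'
python3 - <<'E'
from H import *
st(); f=snap("wrist","w9"); wheel(f)
E
```

```text
clock: 16.38
position: [0.5271, -0.3996, 0.0146]
tool_rot: [3.14, 0.001, 0.718]
force: [-3.8, -4.4, 8.0]
grip_width: 0.0242
[ 0.5271 -0.3996  0.0146] [-3.8 -4.4  8. ]
clock: 17.38
position: [0.5275, -0.3995, 0.0146]
tool_rot: [3.14, -0.002, -0.679]
force: [-1.3, -4.4, 6.8]
grip_width: 0.0242
t 17.38 pos [ 0.5275 -0.3995  0.0146] yaw -38.92 rp [ 1.7993e+02 -1.4000e-01] q [ 0.39  0.81  0.26  1.63 -0.28  0.73 -1.47] F [-1.3 -4.4  6.8] w 0.0242
score 0.95 ell [260.  252.7] [137.5 144. ] hub [ 0.5259 -0.3981  0.0465] npx 150
pointer mean r 0.025 az of mean -47.4 az of line -45.6
```

View pics/w9.png

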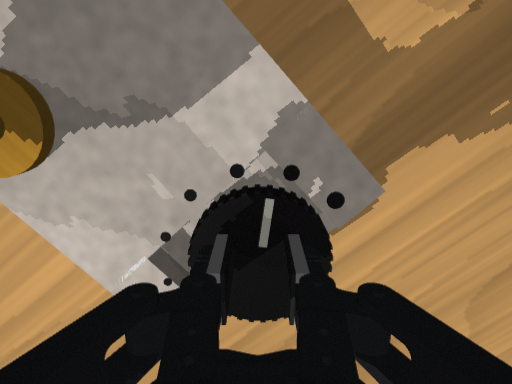

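```bash
python3 -m handwheel '[[0,0,0,0,0,0.022],[0,0,0,0,0,0],[0,0,-0.1,0,0,0],[0,0,-0.6,0,0,0],[0,0,-1,0,0,0],[0,0,-1,0,0,0],[0,0,-1,0,0,0],[0,0,-1,0,0,0]]' 
python3 -m handwheel '[[-0.2,0,-1,0,0,0],[-1,0,-1,0,0,0],[-1,0,-1,0,0,0],[0,0,0,0,0,0]]' -1
python3 - <<'E'
from H import *
st(); f=snap("wrist","w10"); wheel(f); f=snap("top");wheel(f)
E
```

```text
clock: 18.48
position: [0.5276, -0.3976, 0.133]
tool_rot: [-3.141, -0.0, -0.811]
force: [0.2, -0.5, 0.3]
grip_width: 0.024
clock: 18.98
position: [0.4897, -0.3574, 0.209]
tool_rot: [-3.14, -0.003, -0.811]
force: [0.8, -1.0, -0.5]
grip_width: 0.0855
t 18.98 pos [ 0.4897 -0.3574  0.209 ] yaw -46.44 rp [-1.799e+02 -1.700e-01] q [ 0.27  0.5   0.39  1.66 -0.22  1.02 -1.65] F [ 0.8 -1.  -0.5] w 0.0855
score 0.87 ell [261.3 111.9] [69.1 70.7] hub [ 0.5246 -0.3972  0.0465] npx 93
pointer mean r 0.0191 az of mean -54.9 az of line -54.8
score 0.8 ell [381.3 179.5] [21.1 23.3] hub [ 0.5206 -0.398   0.0465] npx 0
```

View pics/w10.png

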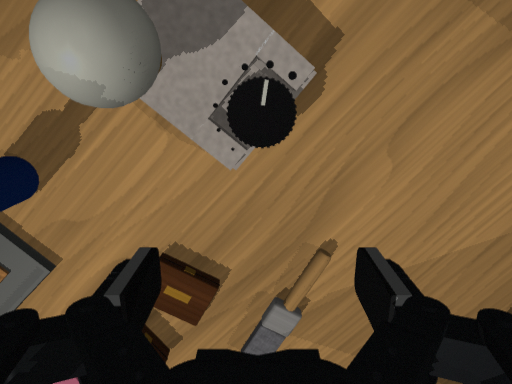

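```bash
python3 -m handwheel '[[-0.98,-0.57,-0.25,0,0,0],[-0.98,-0.57,-0.25,0,0,0],[-0.98,-0.57,-0.25,0,0,0],[-0.98,-0.57,-0.25,0,0,0],[-0.98,-0.57,-0.25,0,0,0],[-0.98,-0.57,-0.25,0,0,0],[-0.98,-0.57,-0.25,0,0,0]]'
python3 -m handwheel '[[0,0,0,0,0,-0.028],[0,0,0,0,0,-0.028],[0,0,0,0,0,-0.028],[0,0,0,0,0,-0.028],[0,0,0,0,0,-0.028],[0,0,0,0,0,-0.028],[0,0,0,0,0,0]]'
cat >> H.py <<'E'
def near(x,y,cams=("wrist","top","scene"),z0=0.,name=None,tol=.05,hs=(.020,.022,.024,.026,.028),sep=True):
    obs={}
    for c in cams:
        f=snap(c,(name+"_"+c) if name else None)
        mm=[q for q in masks(f) if q[3]]
        if not mm: print(c,"none"); continue
        j=min(mm,key=lambda q:np.hypot(*(ray(f,q[1],z0+.02)[:2]-[x,y])))
        if np.hypot(*(ray(f,j[1],z0+.02)[:2]-[x,y]))<tol:
            obs[c]=(f,j[2])
    if "wrist" in obs and sep:
        for h in hs: print("wrist h",h,np.round(fit([obs["wrist"]],(x,y,None),z0,h),4))
    for h in hs: print("joint",list(obs),h,np.round(fit(list(obs.values()),(x,y,None),z0,h),4))
    return obs
E
python3 - <<'E'
from H import *
st(); near(.444,-.163,name="a1")
E
```

```text
clock: 20.05
position: [0.4436, -0.1641, 0.2496]
tool_rot: [3.141, 0.001, -0.811]
force: [-0.5, 0.1, 0.2]
grip_width: 0.0852
clock: 20.92
position: [0.4438, -0.165, 0.2494]
tool_rot: [-3.141, 0.001, 0.243]
force: [1.0, -0.2, -0.7]
grip_width: 0.0853
t 20.93 pos [ 0.4438 -0.165   0.2494] yaw 13.94 rp [-1.7998e+02  5.0000e-02] q [ 0.05  0.22  0.21  1.92 -0.05  1.01 -1.04] F [ 1.  -0.2 -0.7] w 0.0853
wrist h 0.02 [ 0.4458 -0.1587  0.245   0.0245]
wrist h 0.022 [ 0.4463 -0.1587  0.247   0.0264]
wrist h 0.024 [ 0.4462 -0.1587  0.2499  0.0307]
wrist h 0.026 [ 0.4463 -0.1589  0.2498  0.035 ]
wrist h 0.028 [ 0.4462 -0.1588  0.2476  0.0404]
joint ['wrist', 'top', 'scene'] 0.02 [ 0.4455 -0.1605  0.2295  0.3706]
joint ['wrist', 'top', 'scene'] 0.022 [ 0.4457 -0.1603  0.2476  0.3698]
joint ['wrist', 'top', 'scene'] 0.024 [ 0.4462 -0.1597  0.2326  0.3721]
joint ['wrist', 'top', 'scene'] 0.026 [ 0.4461 -0.1593  0.2273  0.3794]
joint ['wrist', 'top', 'scene'] 0.028 [ 0.4464 -0.1591  0.2462  0.3945]
```

View pics/a1_wrist.png

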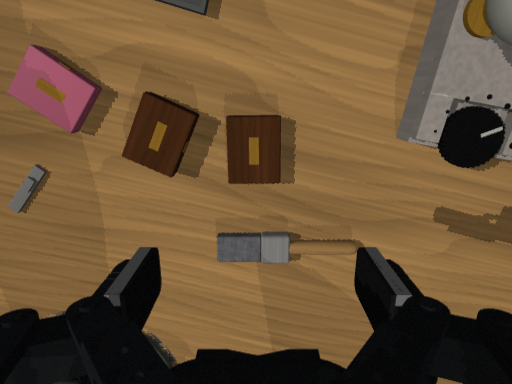

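```bash
python3 -m handwheel '[[0.15,-0.22,1,0,0,0],[0,0,1,0,0,0],[0,0,1,0,0,0],[0,0,1,0,0,0],[0,0,1,0,0,0],[0,0,1,0,0,0],[0,0,1,0,0,0],[0,0,1,0,0,0]]' -0.85 40 && python3 chk.py 3 && python3 -m handwheel '[[0,0,1,0,0,0],[0,0,0.8,0,0,0],[0,0,0.4,0,0,0],[0,0,0,0,0,0]]' && python3 chk.py 3
python3 - <<'E'
from H import *
st(); f=snap("wrist","a2")
E
```

```text
clock: 22.22
position: [0.4463, -0.1585, 0.0491]
tool_rot: [3.141, -0.0, 0.244]
force: [0.4, 0.5, -0.6]
grip_width: 0.0789
[ 0.4463 -0.1585  0.0491] [ 0.4  0.5 -0.6]
clock: 22.72
position: [0.4459, -0.1585, -0.0053]
tool_rot: [-3.141, 0.001, 0.244]
force: [1.0, 0.3, 0.4]
grip_width: 0.079
[ 0.4459 -0.1585 -0.0053] [1.  0.3 0.4]
t 22.73 pos [ 0.4459 -0.1585 -0.0053] yaw 13.99 rp [-1.7998e+02  4.0000e-02] q [ 0.14  0.63  0.11  2.13 -0.17  0.38 -0.95] F [1.  0.3 0.4] w 0.079
```

View pics/a2.png

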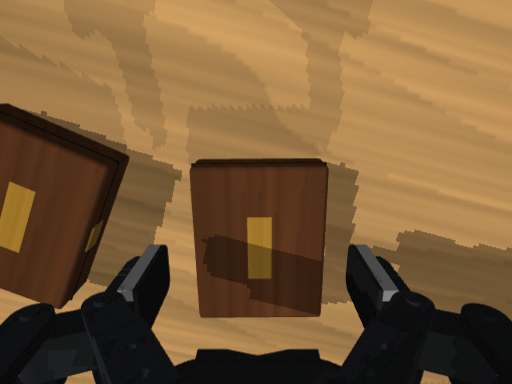

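```bash
m(){ python3 chk.py 3; }
python3 -m handwheel '[[0,0,0.4,0,0,0],[0,0,0.2,0,0,0],[0,0,0.0,0,0,0]]' >/dev/null && m && python3 -m handwheel '[[0,0,0.08,0,0,0],[0,0,0.0,0,0,0]]' >/dev/null && m && python3 -m handwheel '[[0,0,0.08,0,0,0],[0,0,0.0,0,0,0]]' >/dev/null && m && python3 -m handwheel '[[0,0,0.08,0,0,0],[0,0,0.0,0,0,0]]' >/dev/null && m && python3 -m handwheel '[[0,0,0.08,0,0,0],[0,0,0.0,0,0,0]]' >/dev/null && m && python3 -m handwheel '[[0,0,0.08,0,0,0],[0,0,0.0,0,0,0]]' >/dev/null && m
python3 - <<'E'
from H import *
st(); f=snap("wrist","a3"); f=snap("scene"); cv2.imwrite("pics/a3s.png",cv2.resize(f["pixels"][110:230,190:350],None,fx=5,fy=5,interpolation=cv2.INTER_CUBIC))
E
```

```text
[ 0.4459 -0.1585 -0.0204] [-0.6  0.4 -0.3]
[ 0.4461 -0.1585 -0.0221] [0.3 0.2 0.2]
[ 0.446  -0.1585 -0.0242] [-0.3  0.1  0.4]
[ 0.446  -0.1585 -0.0262] [-0.2  0.6 -0.1]
[ 0.446  -0.1585 -0.0282] [-0.6 -0.4 -0.2]
[ 0.4459 -0.1585 -0.0303] [-0.4 -0.3 -0.1]
t 24.4 pos [ 0.4459 -0.1585 -0.0303] yaw 14.01 rp [-1.7999e+02  2.0000e-02] q [ 0.15  0.69  0.09  2.13 -0.17  0.33 -0.94] F [-0.4 -0.3 -0.1] w 0.0786
```

View pics/a3s.png

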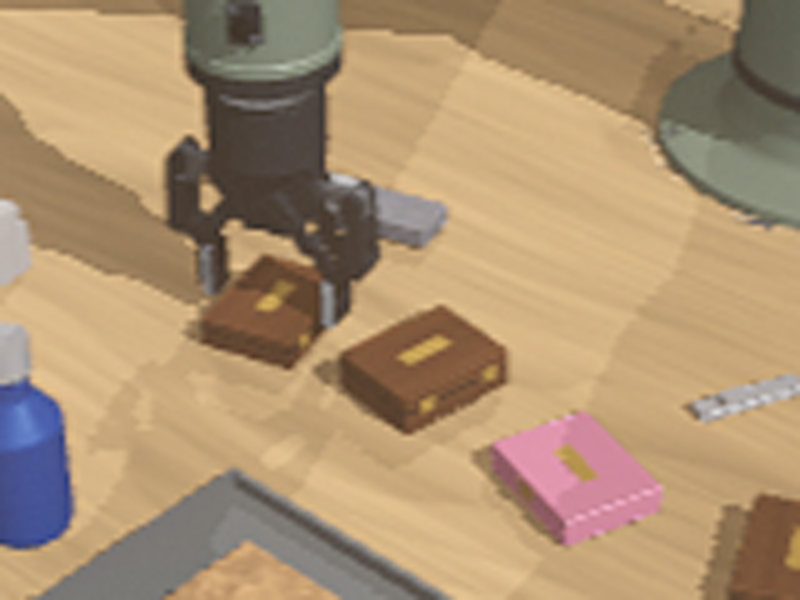

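View pics/a3.png

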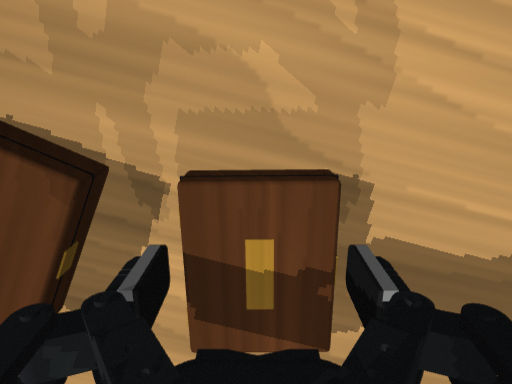

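```bash
m(){ python3 chk.py 3; }
python3 -m handwheel '[[0,0,0.08,0,0,0],[0,0,0.0,0,0,0]]' >/dev/null && m && python3 -m handwheel '[[0,0,0.08,0,0,0],[0,0,0.0,0,0,0]]' >/dev/null && m && python3 -m handwheel '[[0,0,0.08,0,0,0],[0,0,0.0,0,0,0]]' >/dev/null && m && python3 -m handwheel '[[0,0,0.06,0,0,0],[0,0,0.0,0,0,0]]' >/dev/null && m && python3 -m handwheel '[[0,0,0.06,0,0,0],[0,0,0.0,0,0,0]]' >/dev/null && m && python3 -m handwheel '[[0,0,0.06,0,0,0],[0,0,0.0,0,0,0]]' >/dev/null && m
```

```text
[ 0.446  -0.1585 -0.0322] [ 0.1  0.4 -0. ]
[ 0.446  -0.1585 -0.0342] [ 0.2  0.1 -1.1]
[ 0.446  -0.1585 -0.0363] [0.1 0.2 0.3]
[ 0.446  -0.1585 -0.0377] [-0.3  0.3 -1.2]
[ 0.446  -0.1585 -0.0392] [-0.3 -0.8 -0.4]
[ 0.446  -0.1585 -0.0407] [-0.5  0.1 -0.1]
```

```bash
python3 -m handwheel '[[0,0,0,0,0,0],[0,0,0,0,0,0],[0,0,0,0,0,0],[0,0,0,0,0,0],[0,0,0,0,0,0],[0,0,0,0,0,0]]' 1 70 && python3 -m handwheel '[[0,0,-0.3,0,0,0],[0,0,-0.7,0,0,0],[0,0,-1,0,0,0],[0,0,-1,0,0,0],[0,0,-1,0,0,0],[0,0,-1,0,0,0],[0,0,0,0,0,0]]'
python3 - <<'E'
from H import *
st(); f=snap("wrist","a4"); f=snap("scene"); cv2.imwrite("pics/a4s.png",cv2.resize(f["pixels"][80:230,150:350],None,fx=4,fy=4,interpolation=cv2.INTER_CUBIC))
ft=snap("top")
# cork mask
hsv=cv2.cvtColor(ft["pixels"],cv2.COLOR_BGR2HSV); x0,y0=205,108
sub=hsv[y0:165,x0:275]; m=((sub[...,1]>90)&(sub[...,2]>90)).astype(np.uint8)
n,l,s,c=cv2.connectedComponentsWithStats(m); k=1+np.argmax(s[1:,4]); ys,xs=np.where(l==k)
r=cv2.minAreaRect(np.c_[xs+x0,ys+y0].astype(np.float32)); print(r,s[k]); print([np.round(ray(ft,p,.008),4) for p in cv2.boxPoints(r)], np.round(ray(ft,r[0],.008),4))
E
```

```text
clock: 26.75
position: [0.446, -0.1585, -0.0402]
tool_rot: [-3.142, -0.0, 0.245]
force: [-2.1, 1.7, 12.6]
grip_width: 0.0647
clock: 27.62
position: [0.447, -0.1587, 0.086]
tool_rot: [3.14, -0.003, 0.245]
force: [0.1, -0.0, -1.9]
grip_width: 0.065
t 27.62 pos [ 0.447  -0.1587  0.086 ] yaw 14.02 rp [ 1.7993e+02 -1.6000e-01] q [ 0.09  0.46  0.17  2.09 -0.13  0.59 -0.98] F [ 0.1 -0.  -1.9] w 0.065
((245.5, 136.0), (30.0, 25.0), 90.0) [ 28  13  26  31 796]
[array([0.7162, 0.052 , 0.008 ]), array([ 0.7148, -0.0268,  0.008 ]), array([ 0.62 , -0.025,  0.008]), array([0.6215, 0.0537, 0.008 ])] [0.6681 0.0135 0.008 ]
```

View pics/a4s.png

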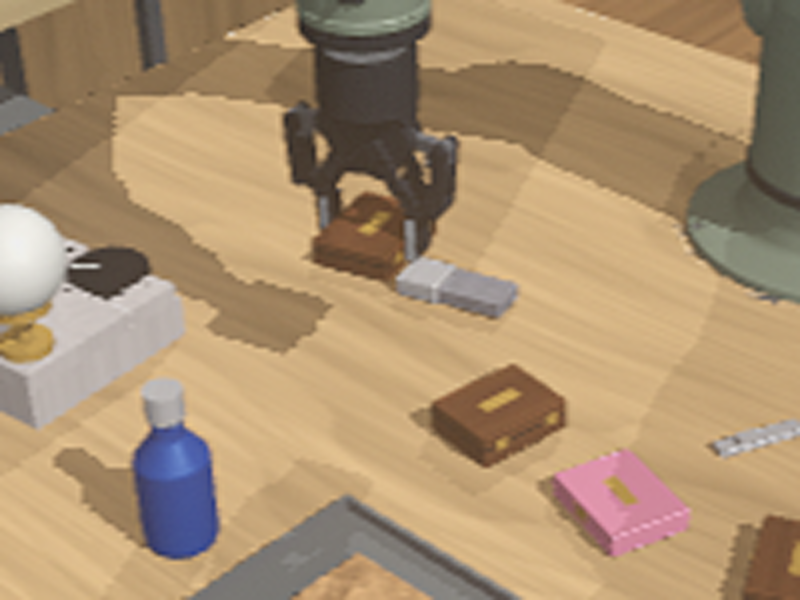

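View pics/a4.png

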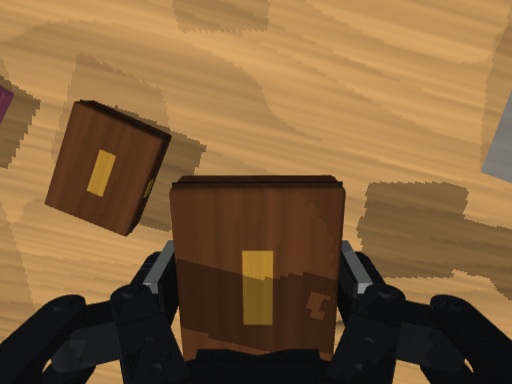

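```bash
python3 -m handwheel '[[0.88,-0.667,-0.5,0,0,0],[0.88,-0.667,-0.5,0,0,0],[0.88,-0.667,-0.5,0,0,0],[0.88,-0.667,-0.5,0,0,0],[0.88,-0.667,-0.5,0,0,0],[0.88,-0.667,-0.5,0,0,0],[0.88,-0.667,-0.5,0,0,0],[0.88,-0.667,-0.5,0,0,0]]'  && python3 -m handwheel '[[0,0,0,0,0,0.0195],[0,0,0,0,0,0.0195],[0,0,0,0,0,0]]'
cat >> H.py <<'E'
def polyfit(f,mask,x0,L,W,z,dark_ok=False):
    def c(p):
        X=cube(p[0],p[1],p[2],z,0,L,W); return np.abs(sil(f,X)-mask).sum()/mask.sum()
    q=np.array(x0); sx=np.array([q,q+[.006,0,0],q+[0,.006,0],q+[0,0,.1]])
    r=minimize(c,q,method="Nelder-Mead",options=dict(initial_simplex=sx,xatol=1e-4,fatol=1e-4)); return r.x,r.fun
def pad(f,x0,box=None):
    hsv=cv2.cvtColor(f["pixels"],cv2.COLOR_BGR2HSV)
    guess=cv2.convexHull(np.round(proj(f,cube(x0[0],x0[1],0,.008,0,.112,.094))).astype(np.int32))
    roi=np.zeros((384,512),np.uint8); cv2.fillConvexPoly(roi,guess,1)
    m=((hsv[...,1]>80)&(roi>0)).astype(np.uint8); m=cv2.morphologyEx(m,cv2.MORPH_CLOSE,np.ones((5,5)))
    n,l,s,c=cv2.connectedComponentsWithStats(m); k=1+np.argmax(s[1:,4]); m=(l==k).astype(np.float32)
    r=polyfit(f,m,(x0[0],x0[1],0),.096,.078,.008); print("pad",np.round(r[0],4),"yawdeg",round(np.degrees(r[0][2]),2),"cost",round(r[1],3)); return r[0],m
E
python3 - <<'E'
from H import *
st(); f=snap("wrist","b1"); _,m=pad(f,(.668,.0135)); cv2.imwrite("pics/b1m.png",(m*255).astype(np.uint8)); ft=snap("top"); pad(ft,(.668,.0135)); pad(snap("scene"),(.668,.0135))
E
```

```text
clock: 28.78
position: [0.5846, 0.0142, 0.1836]
tool_rot: [-3.141, 0.002, 0.245]
force: [-0.3, 0.3, -0.7]
grip_width: 0.0646
clock: 29.15
position: [0.5841, 0.0136, 0.1833]
tool_rot: [3.141, 0.002, 0.0]
force: [-0.7, 0.3, -1.1]
grip_width: 0.0646
t 29.15 pos [0.5841 0.0136 0.1833] yaw 0.02 rp [1.7997e+02 1.0000e-01] q [-0.3   0.48  0.25  1.73 -0.14  0.95 -1.57] F [-0.7  0.3 -1.1] w 0.0646
pad [ 0.6692  0.0163 -0.0346] yawdeg -1.99 cost 0.009Traceback (most recent call last):
  File "<stdin>", line 2, in <module>
  File "H.py", line 98, in pad
    n,l,s,c=cv2.connectedComponentsWithStats(m); k=1+np.argmax(s[1:,4]); m=(l==k).astype(np.float32)
                                                     ~~~~~~~~~^^^^^^^^^
    return _wrapfunc(a, 'argmax', axis=axis, out=out, **kwds)
    return bound(*args, **kwds)
ValueError: attempt to get argmax of an empty sequence
```

View pics/b1.png

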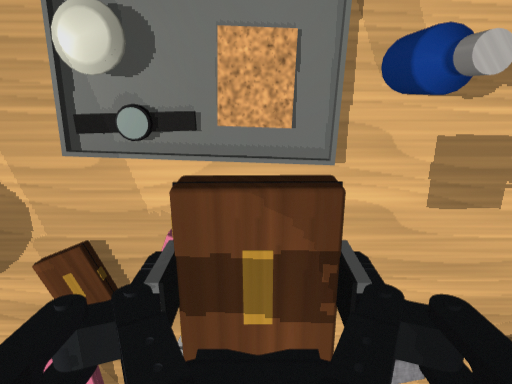

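View pics/b1m.png

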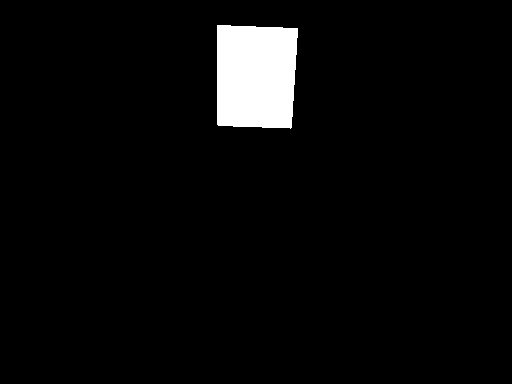

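```bash
cat >> H.py <<'E'
def held(f,off=.0405,hs=(.020,.022,.024,.026,.028)):
    s=bot.observe(); p=s["position"]; yaw=s["tool_rot"][2]
    for h in hs:
        X=cube(p[0],p[1],yaw,p[2]+off,h); q=proj(f,X)
        # front top edge = a=+1,k=1 -> idx 6,7 ; back top edge idx 4,5; front bottom 2,3
        print(h,"top front",np.round(q[[6,7]],1).tolist(),"top back",np.round(q[[4,5]],1).tolist(),"bot front",np.round(q[[2,3]],1).tolist())
E
python3 - <<'E'
from H import *
f=snap("wrist"); held(f)
t=[q for q in masks(f) if q[3]]
for q in t:
    ys,xs=np.where(q[2]>0); print(round(q[0],2),q[1],xs.min(),xs.max(),ys.min(),ys.max())
cv2.imwrite("pics/b2.png",cv2.resize(f["pixels"][160:220,150:370],None,fx=3.6,fy=3.6))
go(.6692,.0163,.03,-.0346)
E
```

```text
0.02 top front [[349.6, 183.1], [169.7, 183.2]] top back [[334.2, 366.8], [184.3, 366.9]] bot front [[337.0, 170.3], [181.6, 170.4]]
0.022 top front [[351.1, 184.6], [168.3, 184.7]] top back [[335.3, 370.4], [183.4, 370.6]] bot front [[337.0, 170.3], [181.6, 170.4]]
0.024 top front [[352.6, 186.2], [166.9, 186.2]] top back [[336.3, 374.2], [182.4, 374.3]] bot front [[337.0, 170.3], [181.6, 170.4]]
0.026 top front [[354.1, 187.8], [165.4, 187.8]] top back [[337.4, 378.1], [181.4, 378.2]] bot front [[337.0, 170.3], [181.6, 170.4]]
0.028 top front [[355.8, 189.4], [163.9, 189.5]] top back [[338.5, 382.1], [180.3, 382.2]] bot front [[337.0, 170.3], [181.6, 170.4]]
0.72 [77.7, 273.7] 32 116 240 303
0.56 [259.4, 258.5] 171 345 174 359
units tool xyz [ 3.4  -0.11  6.16] rz total 0.0058 deg 2.1 (alt -0.4942 ) rows>= 1
```

View pics/b2.png

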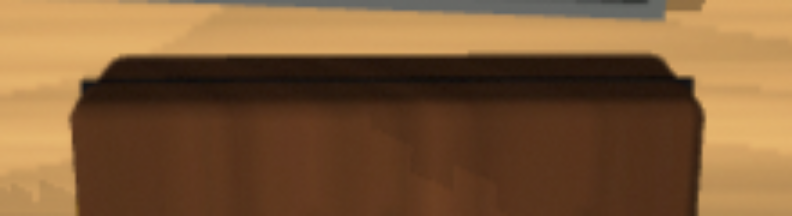

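```bash
python3 -m handwheel '[[0.86,-0.03,0,0,0,0],[0.86,-0.03,0,0,0,0],[0.86,-0.03,0.6,0,0,0],[0.86,-0.02,1,0,0,0],[0,0,1,0,0,0.0058],[0,0,1,0,0,0],[0,0,1,0,0,0],[0,0,1,0,0,0]]' && python3 chk.py 4 && python3 -m handwheel '[[0,0,1,0,0,0],[0,0,0.9,0,0,0],[0,0,0.4,0,0,0],[0,0,0,0,0,0]]'
python3 - <<'E'
from H import *
st(); go(.670,.0163,-.0325,-.0346); f=snap("wrist","b3")
E
```

```text
clock: 30.35
position: [0.6704, 0.0161, 0.0434]
tool_rot: [-3.141, 0.0, -0.036]
force: [-0.1, 0.3, -1.1]
grip_width: 0.0646
[0.6704 0.0161 0.0434] [-0.1  0.3 -1.1]
clock: 30.85
position: [0.6703, 0.0162, -0.0135]
tool_rot: [3.142, 0.001, -0.037]
force: [-0.1, 0.2, -0.4]
grip_width: 0.0643
t 30.85 pos [ 0.6703  0.0162 -0.0135] yaw -2.1 rp [1.8e+02 4.0e-02] q [-0.23  0.86  0.19  1.6  -0.22  0.7  -1.54] F [-0.1  0.2 -0.4] w 0.0643
units tool xyz [-0.01 -0.    0.76] rz total -0.0003 deg -0.1 (alt 0.4997 ) rows>= 1
```

View pics/b3.png

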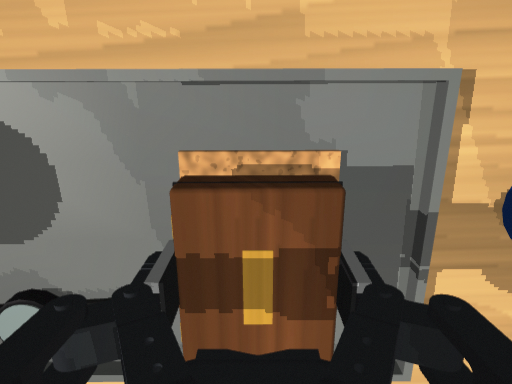

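```bash
m(){ python3 chk.py 3; }
python3 -m handwheel '[[0,0.04,0.3,0,0,0],[0,0,0.25,0,0,0],[0,0,0.0,0,0,0]]' >/dev/null && m && python3 -m handwheel '[[0,0,0.06,0,0,0],[0,0,0.0,0,0,0]]' >/dev/null && m && python3 -m handwheel '[[0,0,0.04,0,0,0],[0,0,0.0,0,0,0]]' >/dev/null && m && python3 -m handwheel '[[0,0,0.04,0,0,0],[0,0,0.0,0,0,0]]' >/dev/null && m && python3 -m handwheel '[[0,0,0.04,0,0,0],[0,0,0.0,0,0,0]]' >/dev/null && m && python3 -m handwheel '[[0,0,0.04,0,0,0],[0,0,0.0,0,0,0]]' >/dev/null && m && python3 -m handwheel '[[0,0,0.04,0,0,0],[0,0,0.0,0,0,0]]' >/dev/null && m
```

```text
[ 0.6702  0.0153 -0.0273] [-0.6 -0.1 -1.4]
[ 0.6705  0.0153 -0.0283] [ 0.8  1.1 -1. ]
[ 0.6705  0.0153 -0.0294] [-0.2  0.4 -0.8]
[ 0.6705  0.0152 -0.0304] [-0.1 -0.9 -0.9]
[ 0.6704  0.0152 -0.0315] [ 1.   0.5 -0.6]
[ 0.6706  0.0152 -0.0321] [-1.3  0.   4.5]
```

```bash
python3 -m handwheel '[[0,0,-0.02,0,0,0],[0,0,0,0,0,0],[0,0,0,0,0,0],[0,0,-0.4,0,0,0],[0,0,-1,0,0,0],[0,0,-1,0,0,0],[0,0,-1,0,0,0],[0,0,-1,0,0,0]]' -0.8 && python3 -m handwheel '[[-0.5,0,-1,0,0,0],[-1,0,-1,0,0,0],[-1,0,-1,0,0,0],[-1,0,-1,0,0,0],[0,0,0,0,0,0]]'
python3 - <<'E'
from H import *
st(); f=snap("wrist","b4"); pad(f,(.6692,.0163)) 
near(.6692,.0153,cams=("wrist",),z0=.008,hs=(.02,.022,.024))
E
```

```text
clock: 33.52
position: [0.6706, 0.0152, 0.0797]
tool_rot: [-3.141, -0.001, -0.037]
force: [-1.0, 1.0, -0.3]
grip_width: 0.077
clock: 34.15
position: [0.5829, 0.0185, 0.1808]
tool_rot: [-3.14, -0.003, -0.037]
force: [0.9, 0.1, -0.4]
grip_width: 0.0768
t 34.15 pos [0.5829 0.0185 0.1808] yaw -2.12 rp [-179.94   -0.18] q [-0.32  0.48  0.26  1.74 -0.15  0.93 -1.6 ] F [ 0.9  0.1 -0.4] w 0.0768
pad [ 0.6696  0.0157 -0.032 ] yawdeg -1.83 cost 0.126
wrist h 0.02 [ 0.7    -0.0035 -0.0355  0.0131]
wrist h 0.022 [ 0.6999 -0.0034 -0.0397  0.0143]
wrist h 0.024 [ 0.7    -0.0032 -0.0377  0.0176]
joint ['wrist'] 0.02 [ 0.7    -0.0035 -0.0355  0.0131]
joint ['wrist'] 0.022 [ 0.6999 -0.0034 -0.0397  0.0143]
joint ['wrist'] 0.024 [ 0.7    -0.0032 -0.0377  0.0176]
```

View pics/b4.png

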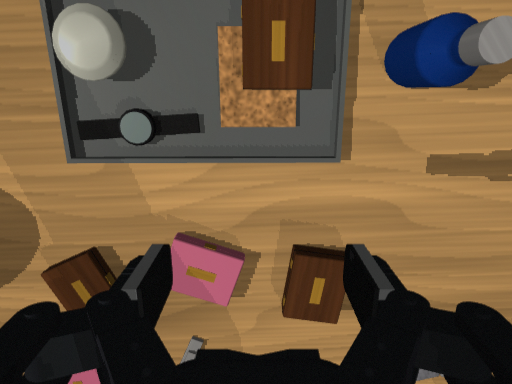

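```bash
python3 -m handwheel '[[0.8,0.4,0,0,0,0],[0.8,0.4,0,0,0,0],[0.8,0,0,0,0,0],[0.8,0,0,0,0,0],[0,0,0,0,0,0]]'
python3 - <<'E'
from H import *
st(); f=snap("wrist","b5"); near(.70,-.0035,cams=("wrist",),z0=.008,hs=(.02,.022),sep=False); go(.70,-.0035,-.012)
E
```

```text
clock: 34.92
position: [0.6629, -0.0047, 0.1766]
tool_rot: [3.141, 0.001, -0.037]
force: [0.1, 0.5, -0.7]
grip_width: 0.0767
t 34.92 pos [ 0.6629 -0.0047  0.1766] yaw -2.12 rp [1.7997e+02 8.0000e-02] q [-0.24  0.62  0.26  1.52 -0.17  1.03 -1.55] F [ 0.1  0.5 -0.7] w 0.0767
joint ['wrist'] 0.02 [ 0.7003 -0.0036 -0.0392  0.0199]
joint ['wrist'] 0.022 [ 0.7003 -0.0036 -0.0429  0.0266]
units tool xyz [ 1.54 -0.1   7.58]
```

View pics/b5.png

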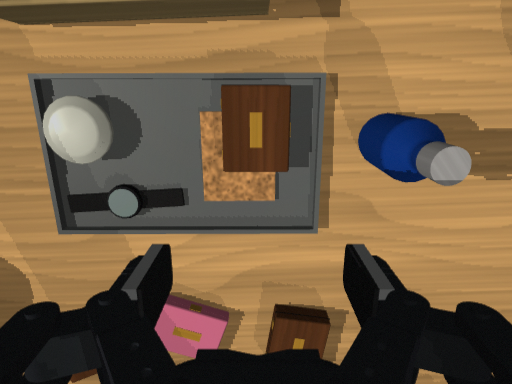

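```bash
python3 -m handwheel '[[0.8,-0.05,0.5,0,0,0],[0.74,-0.05,1,0,0,0],[0,0,1,0,0,0],[0,0,1,0,0,0],[0,0,1,0,0,0],[0,0,1,0,0,0],[0,0,1,0,0,0],[0,0,1,0,0,0]]' && python3 chk.py 3 && python3 -m handwheel '[[0,0,0.3,0,0,0],[0,0,0.3,0,0,0],[0,0,0,0,0,0]]' && python3 chk.py 3 && python3 -m handwheel '[[0,0,0.1,0,0,0],[0,0,0,0,0,0]]' && python3 chk.py 3
python3 - <<'E'
from H import *
st(); go(.7003,-.0036,-.030)
E
```

```text
clock: 36.08
position: [0.7004, -0.0033, -0.01]
tool_rot: [-3.142, 0.0, -0.037]
force: [0.7, 0.5, -0.2]
grip_width: 0.0766
[ 0.7004 -0.0033 -0.01  ] [ 0.7  0.5 -0.2]
clock: 36.45
position: [0.7009, -0.0034, -0.0241]
tool_rot: [-3.142, -0.0, -0.037]
force: [0.2, -0.0, -0.2]
grip_width: 0.0771
[ 0.7009 -0.0034 -0.0241] [ 0.2 -0.  -0.2]
clock: 36.7
position: [0.701, -0.0034, -0.0265]
tool_rot: [-3.142, -0.0, -0.037]
force: [0.7, -0.2, -0.3]
grip_width: 0.077
[ 0.701  -0.0034 -0.0265] [ 0.7 -0.2 -0.3]
t 36.7 pos [ 0.701  -0.0034 -0.0265] yaw -2.11 rp [-1.8e+02 -2.0e-02] q [-0.2   0.92  0.19  1.51 -0.23  0.74 -1.51] F [ 0.7 -0.2 -0.3] w 0.077
units tool xyz [-0.03  0.01  0.14]
```

```bash
python3 -m handwheel '[[0,0,0.06,0,0,0],[0,0,0,0,0,0],[0,0,0,0,0,0],[0,0,0,0,0,0],[0,0,0,0,0,0],[0,0,0,0,0,0]]' 1 70 && python3 -m handwheel '[[0,0,-0.3,0,0,0],[-0.42,-0.24,-0.2,0,0,0],[-0.42,-0.24,0,0,0,0],[-0.43,-0.24,0,0,0,0],[0,0,0,0,0,0]]'
python3 - <<'E'
from H import *
st(); go(.670,.0158,-.020); f=snap("wrist","b6")
E
```

```text
clock: 37.45
position: [0.7012, -0.0035, -0.0272]
tool_rot: [-3.141, -0.001, -0.037]
force: [-4.9, 1.6, 15.0]
grip_width: 0.0643
clock: 38.08
position: [0.6688, 0.0168, -0.0159]
tool_rot: [-3.141, 0.001, -0.036]
force: [-0.1, 0.2, -1.1]
grip_width: 0.0647
t 38.08 pos [ 0.6688  0.0168 -0.0159] yaw -2.05 rp [-1.7998e+02  4.0000e-02] q [-0.23  0.86  0.19  1.61 -0.23  0.7  -1.54] F [-0.1  0.2 -1.1] w 0.0647
units tool xyz [0.05 0.04 0.16]
```

View pics/b6.png

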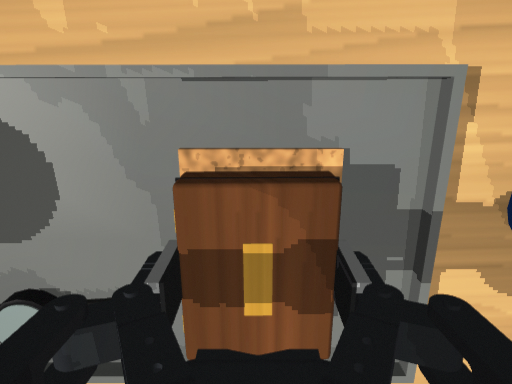

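```bash
m(){ python3 chk.py 3; }
python3 -m handwheel '[[0.05,0.04,0.2,0,0,0],[0,0,0.15,0,0,0],[0,0,0.0,0,0,0]]' >/dev/null && m && python3 -m handwheel '[[0,0,0.04,0,0,0],[0,0,0.0,0,0,0]]' >/dev/null && m && python3 -m handwheel '[[0,0,0.04,0,0,0],[0,0,0.0,0,0,0]]' >/dev/null && m && python3 -m handwheel '[[0,0,0.04,0,0,0],[0,0,0.0,0,0,0]]' >/dev/null && m
python3 -m handwheel '[[0,0,-0.01,0,0,0],[0,0,0,0,0,0],[0,0,0,0,0,0],[0,0,0,0,0,0]]' -0.8
python3 - <<'E'
from H import *
st(); f=snap("wrist","b7")
E
```

```text
[ 0.6707  0.0144 -0.0253] [-0.3  0.5 -1.5]
[ 0.671   0.0147 -0.0256] [ 0.6 -0.4 -0.6]
[ 0.6709  0.0148 -0.0266] [-0.2  0.8 -0.9]
[ 0.6711  0.0147 -0.027 ] [-3.6  0.6  8.2]
clock: 39.75
position: [0.6709, 0.0147, -0.0274]
tool_rot: [-3.142, 0.0, -0.037]
force: [-0.8, -0.1, 0.1]
grip_width: 0.0768
t 39.75 pos [ 0.6709  0.0147 -0.0274] yaw -2.12 rp [-180.    0.] q [-0.23  0.88  0.19  1.6  -0.23  0.68 -1.53] F [-0.8 -0.1  0.1] w 0.0768
```

View pics/b7.png

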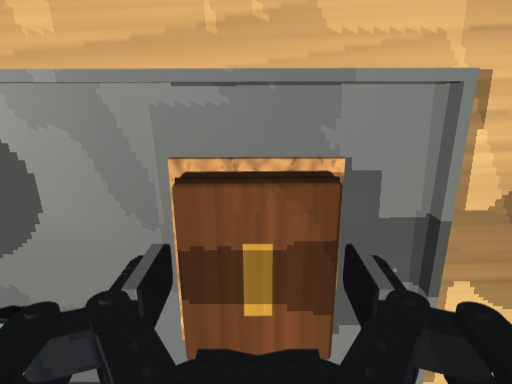

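```bash
python3 -m handwheel '[[0,0,-0.3,0,0,0],[0,0,-0.8,0,0,0],[0,0,-1,0,0,0],[0,0,-1,0,0,0],[0,0,-1,0,0,0],[-0.5,0,-1,0,0,0],[-1,0,-1,0,0,0],[-1,0,-1,0,0,0]]' && python3 -m handwheel '[[-0.6,0,-1,0,0,0],[0,0,0,0,0,0]]'
python3 - <<'E'
from H import *
st(); f=snap("wrist","b8"); pad(f,(.6692,.0163)); near(.670,.015,cams=("wrist",),z0=.008,hs=(.02,.022),sep=False)
t=snap("top","t8"); print([(q[1],q[3],np.round(ray(t,q[1],.02)[:2],3)) for q in masks(t)])
E
```

```text
clock: 40.8
position: [0.6079, 0.0169, 0.1524]
tool_rot: [-3.141, -0.001, -0.037]
force: [0.1, 0.6, 0.9]
grip_width: 0.0771
clock: 41.05
position: [0.594, 0.0176, 0.1785]
tool_rot: [-3.14, -0.004, -0.037]
force: [0.5, -0.7, -0.5]
grip_width: 0.0766
t 41.05 pos [0.594  0.0176 0.1785] yaw -2.12 rp [-179.93   -0.24] q [-0.32  0.5   0.27  1.72 -0.16  0.94 -1.59] F [ 0.5 -0.7 -0.5] w 0.0766
pad [ 0.6695  0.016  -0.0369] yawdeg -2.12 cost 0.006
joint ['wrist'] 0.02 [ 0.6702  0.0153 -0.0224  0.0181]
joint ['wrist'] 0.022 [ 0.6702  0.0153 -0.0275  0.0246]
[([128.4, 188.8], np.True_, array([0.508, 0.38 ])), ([168.4, 257.9], np.False_, array([0.292, 0.259])), ([179.2, 208.7], np.True_, array([0.443, 0.223])), ([272.4, 208.8], np.True_, array([ 0.437, -0.066]))]
```

View pics/b8.png

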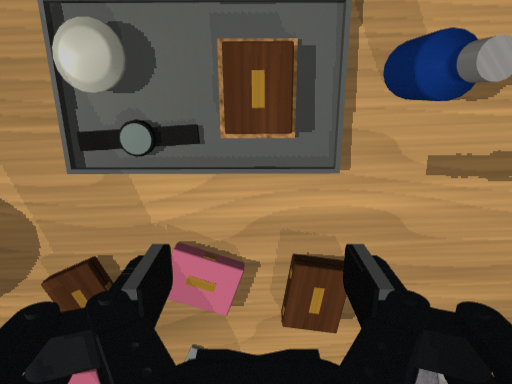

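```bash
python3 -m handwheel '[[-0.906,0.406,-0.4,0,0,0],[-0.906,0.406,-0.4,0,0,0],[-0.906,0.406,-0.4,0,0,0],[-0.906,0.406,-0.4,0,0,0],[-0.906,0.406,-0.4,0,0,0],[-0.906,0.406,-0.4,0,0,0],[-0.906,0.406,-0.4,0,0,0],[0,0,0,0,0,0.0243]]' -0.85 && python3 -m handwheel '[[0,0,0,0,0,0]]'
python3 - <<'E'
from H import *
st(); near(.433,-.0475,cams=("wrist",),sep=False,name="c1"); go(.433,-.0475,-.01,-.19)
E
```

```text
clock: 42.3
position: [0.4316, -0.0484, 0.2456]
tool_rot: [-3.141, -0.0, -0.193]
force: [-0.6, 0.8, 0.4]
grip_width: 0.079
clock: 42.42
position: [0.4325, -0.0476, 0.245]
tool_rot: [3.141, 0.0, -0.189]
force: [0.4, 0.7, 0.3]
grip_width: 0.0788
t 42.42 pos [ 0.4325 -0.0476  0.245 ] yaw -10.84 rp [1.7999e+02 2.0000e-02] q [-0.33  0.16  0.34  2.02 -0.06  0.97 -1.71] F [0.4 0.7 0.3] w 0.0788
joint ['wrist'] 0.02 [ 0.435  -0.0433 -0.1683  0.0212]
joint ['wrist'] 0.022 [ 0.4352 -0.043  -0.1721  0.018 ]
joint ['wrist'] 0.024 [ 0.4356 -0.0432 -0.1718  0.018 ]
joint ['wrist'] 0.026 [ 0.4358 -0.0432 -0.1681  0.021 ]
joint ['wrist'] 0.028 [ 0.4359 -0.0431 -0.1697  0.0289]
units tool xyz [ 2.000e-02 -1.000e-02  1.019e+01] rz total 0.0007 deg 0.2 (alt -0.4993 ) rows>= 1
```

View pics/c1_wrist.png

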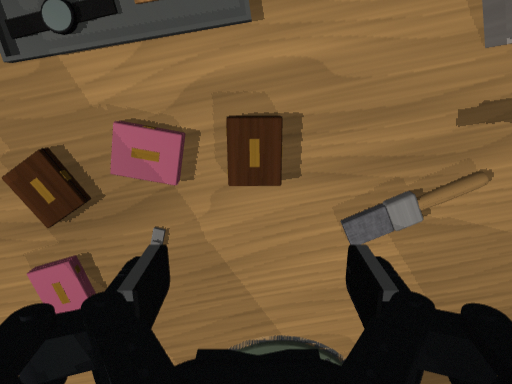

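```bash
python3 -m handwheel '[[0.08,-0.2,0.8,0,0,-0.003],[0,0,1,0,0,0],[0,0,1,0,0,0],[0,0,1,0,0,0],[0,0,1,0,0,0],[0,0,1,0,0,0],[0,0,1,0,0,0],[0,0,1,0,0,0]]' && python3 chk.py 3 && python3 -m handwheel '[[0,0,1,0,0,0],[0,0,0.9,0,0,0],[0,0,0.7,0,0,0],[0,0,0.4,0,0,0],[0,0,0.3,0,0,0],[0,0,0,0,0,0]]' && python3 chk.py 3
python3 - <<'E'
from H import *
st(); f=snap("wrist","c2"); go(.4355,-.0431,-.037,-.170)
E
```

```text
clock: 43.52
position: [0.4354, -0.043, 0.0489]
tool_rot: [3.141, 0.001, -0.167]
force: [0.8, 1.1, 0.0]
grip_width: 0.0789
[ 0.4354 -0.043   0.0489] [0.8 1.1 0. ]
clock: 44.28
position: [0.4353, -0.043, -0.0325]
tool_rot: [-3.142, 0.0, -0.17]
force: [0.3, 0.4, 0.4]
grip_width: 0.079
[ 0.4353 -0.043  -0.0325] [0.3 0.4 0.4]
t 44.27 pos [ 0.4353 -0.043  -0.0325] yaw -9.75 rp [-1.8e+02  2.0e-02] q [-0.13  0.67  0.12  2.22 -0.3   0.26 -1.49] F [0.3 0.4 0.4] w 0.079
units tool xyz [0.   0.   0.19] rz total -0.0001 deg -0.0 (alt 0.4999 ) rows>= 1
```

View pics/c2.png

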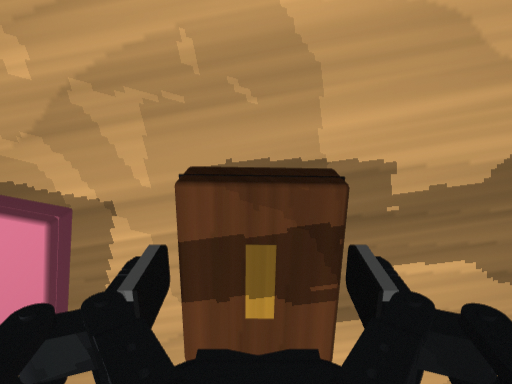

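```bash
python3 -m handwheel '[[0,0,0.15,0,0,0],[0,0,0,0,0,0],[0,0,0,0,0,0],[0,0,0,0,0,0],[0,0,0,0,0,0],[0,0,-0.4,0,0,0],[0,0,-0.8,0,0,0],[0,0,-1,0,0,0]]' 1 70 && python3 -m handwheel '[[0,0,-1,0,0,0],[0,0,-1,0,0,0],[0,0,-1,0,0,0],[0,0,-1,0,0,0],[0,0,-0.5,0,0,0],[0,0,0,0,0,-0.0212]]' && python3 -m handwheel '[[0,0,0,0,0,0]]'
python3 - <<'E'
from H import *
st(); f=snap("wrist","c3"); go(.670,.0153,.05,-.037)
E
```

```text
clock: 45.32
position: [0.435, -0.043, 0.0198]
tool_rot: [-3.142, 0.001, -0.171]
force: [-0.3, -0.3, -1.7]
grip_width: 0.0645
clock: 46.08
position: [0.4357, -0.0428, 0.1323]
tool_rot: [-3.141, -0.001, -0.035]
force: [0.0, -0.1, -0.8]
grip_width: 0.0647
clock: 46.2
position: [0.4351, -0.043, 0.1314]
tool_rot: [-3.141, 0.0, -0.038]
force: [-0.1, 0.4, -1.0]
grip_width: 0.0647
t 46.2 pos [ 0.4351 -0.043   0.1314] yaw -2.17 rp [-1.7998e+02  1.0000e-02] q [-0.26  0.34  0.28  2.15 -0.15  0.68 -1.49] F [-0.1  0.4 -1. ] w 0.0647
units tool xyz [ 9.3  -2.71  3.25] rz total -0.0005 deg -0.2 (alt 0.4995 ) rows>= 1
```

View pics/c3.png

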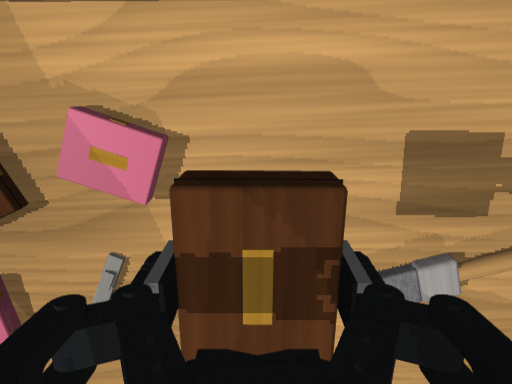

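```bash
python3 -m handwheel '[[0.93,-0.271,0,0,0,0],[0.93,-0.271,0,0,0,0],[0.93,-0.271,0,0,0,0],[0.93,-0.271,0,0,0,0],[0.93,-0.271,0,0,0,0],[0.93,-0.271,0,0,0,0],[0.93,-0.271,0,0,0,0],[0.93,-0.271,0,0,0,0]]' && python3 -m handwheel '[[0.93,-0.271,0.3,0,0,0],[0.93,-0.271,0.7,0,0,0],[0,0,1,0,0,0],[0,0,1,0,0,0],[0,0,0.5,0,0,0],[0,0,0,0,0,0]]'
python3 - <<'E'
from H import *
st(); f=snap("wrist","c4"); go(.670,.0153,.0,-.037)
E
```

```text
clock: 47.25
position: [0.6236, 0.0043, 0.1308]
tool_rot: [3.141, 0.001, -0.041]
force: [0.6, 0.6, -0.7]
grip_width: 0.0646
clock: 48.0
position: [0.6697, 0.0159, 0.0432]
tool_rot: [3.141, 0.002, -0.039]
force: [1.0, -0.5, -0.6]
grip_width: 0.0648
t 48.0 pos [0.6697 0.0159 0.0432] yaw -2.22 rp [1.7998e+02 9.0000e-02] q [-0.25  0.78  0.23  1.59 -0.23  0.8  -1.54] F [ 1.  -0.5 -0.6] w 0.0648
units tool xyz [-0.01  0.02  1.76] rz total -0.0002 deg -0.1 (alt 0.4998 ) rows>= 1
```

View pics/c4.png

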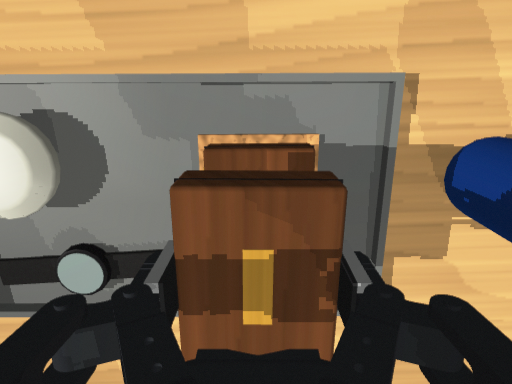

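```bash
m(){ python3 chk.py 3; }
python3 -m handwheel '[[0,0.02,0.7,0,0,0],[0,0,0.7,0,0,0],[0,0,0.4,0,0,0],[0,0,0,0,0,0]]' >/dev/null && m && python3 -m handwheel '[[0,0,0.06,0,0,0],[0,0,0.0,0,0,0]]' >/dev/null && m && python3 -m handwheel '[[0,0,0.04,0,0,0],[0,0,0.0,0,0,0]]' >/dev/null && m && python3 -m handwheel '[[0,0,0.04,0,0,0],[0,0,0.0,0,0,0]]' >/dev/null && m && python3 -m handwheel '[[0,0,0.04,0,0,0],[0,0,0.0,0,0,0]]' >/dev/null && m && python3 -m handwheel '[[0,0,0.04,0,0,0],[0,0,0.0,0,0,0]]' >/dev/null && m
python3 - <<'E'
from H import *
st(); f=snap("wrist","c5")
E
```

```text
[ 0.6696  0.0153 -0.0022] [ 0.3 -0.1 -0.2]
[ 0.6705  0.0155 -0.0022] [-1.1  0.1 -1.4]
[ 0.6703  0.0155 -0.0035] [-0.  -0.6 -1.6]
[ 0.6702  0.0155 -0.0047] [ 0.7  0.2 -1.1]
[ 0.6702  0.0154 -0.0053] [-2.5 -0.2  4.1]
t 49.55 pos [ 0.6702  0.0154 -0.0053] yaw -2.15 rp [-179.99   -0.  ] q [-0.24  0.85  0.21  1.6  -0.24  0.72 -1.53] F [-2.5 -0.2  4.1] w 0.0646
```

View pics/c5.png

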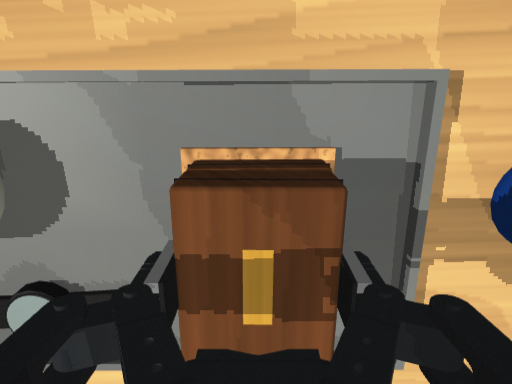

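```bash
python3 -m handwheel '[[0,0,-0.01,0,0,0],[0,0,0,0,0,0],[0,0,0,0,0,0],[0,0,-0.2,0,0,0],[0,0,-0.6,0,0,0],[0,0,-1,0,0,0],[0,0,-1,0,0,0],[0,0,-1,0,0,0]]' -0.85 && python3 -m handwheel '[[0,0,-1,0,0,0],[-0.97,-0.81,-1,0,0,0],[-0.97,-0.81,-1,0,0,0],[-0.97,-0.81,-1,0,0,0],[-0.97,-0.81,-1,0,0,0],[0,0,0,0,0,0]]'
python3 - <<'E'
from H import *
st(); f=snap("wrist","d0"); near(.670,.0153,cams=("wrist",),z0=.008,hs=(.044,.046,.048),sep=False); go(.435,.227,.245,.40)
E
```

```text
clock: 50.6
position: [0.6704, 0.0154, 0.0917]
tool_rot: [-3.141, -0.001, -0.038]
force: [-0.2, 0.0, 0.2]
grip_width: 0.079
clock: 51.35
position: [0.5761, 0.1019, 0.2176]
tool_rot: [-3.139, -0.003, -0.035]
force: [-0.4, -0.5, -0.7]
grip_width: 0.0791
t 51.35 pos [0.5761 0.1019 0.2176] yaw -2.01 rp [-179.87   -0.19] q [-0.48  0.45  0.29  1.7  -0.15  1.01 -1.75] F [-0.4 -0.5 -0.7] w 0.0791
joint ['wrist'] 0.044 [ 0.67    0.0146 -0.0551  0.039 ]
joint ['wrist'] 0.046 [ 0.6699  0.015  -0.0587  0.0453]
joint ['wrist'] 0.048 [ 0.6696  0.0153 -0.0657  0.0545]
units tool xyz [-5.85 -4.88 -1.21] rz total -0.0697 deg -25.1 (alt 0.4303 ) rows>= 3
```

View pics/d0.png

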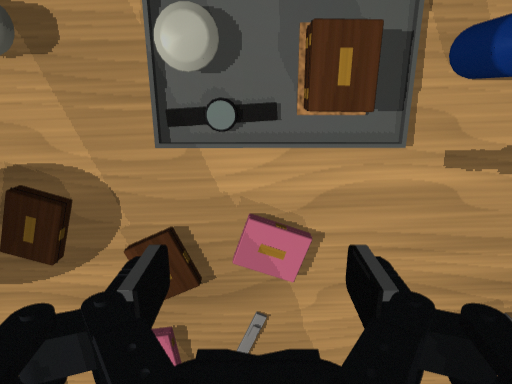

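Column of two stands aligned on the pad. Now case D.

```bash
python3 -m handwheel '[[-0.98,-0.81,-0.2,0,0,0],[-0.98,-0.81,-0.2,0,0,0],[-0.98,-0.81,-0.2,0,0,0],[-0.98,-0.81,-0.2,0,0,0],[-0.98,-0.81,-0.2,0,0,0],[-0.98,-0.81,-0.2,0,0,0],[0,0,0,0,0,-0.0232],[0,0,0,0,0,-0.0232]]' && python3 -m handwheel '[[0,0,0,0,0,-0.0232],[0,0,0,0,0,0]]'
python3 - <<'E'
from H import *
st(); near(.435,.227,cams=("wrist",),sep=False,name="d1"); go(.435,.227,-.036,.40)
E
```

```text
clock: 52.5
position: [0.4342, 0.2265, 0.2443]
tool_rot: [3.141, 0.001, 0.258]
force: [-0.2, 0.5, -0.2]
grip_width: 0.0789
clock: 52.75
position: [0.4344, 0.2262, 0.2442]
tool_rot: [3.141, 0.001, 0.398]
force: [0.6, 0.0, 0.0]
grip_width: 0.0789
t 52.75 pos [0.4344 0.2262 0.2442] yaw 22.79 rp [1.7998e+02 5.0000e-02] q [-0.74  0.25  0.17  1.89 -0.05  1.   -1.72] F [0.6 0.  0. ] w 0.0789
joint ['wrist'] 0.02 [0.438  0.2305 0.4064 0.0335]
joint ['wrist'] 0.022 [0.438  0.2306 0.4054 0.0429]
joint ['wrist'] 0.024 [0.4381 0.2307 0.4075 0.0519]
joint ['wrist'] 0.026 [0.4379 0.2306 0.4115 0.0613]
joint ['wrist'] 0.028 [0.4385 0.2305 0.4015 0.0728]
units tool xyz [ 4.000e-02 -1.000e-02  1.121e+01] rz total -0.0008 deg -0.3 (alt 0.4992 ) rows>= 1
```

View pics/d1_wrist.png

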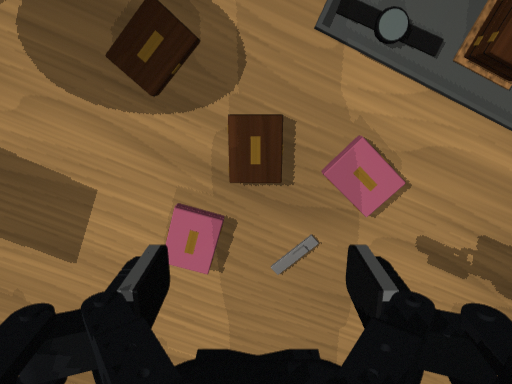

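```bash
python3 -m handwheel '[[0.2,-0.1,0.8,0,0,-0.0013],[0,0,1,0,0,0],[0,0,1,0,0,0],[0,0,1,0,0,0],[0,0,1,0,0,0],[0,0,1,0,0,0],[0,0,1,0,0,0],[0,0,1,0,0,0]]' && python3 chk.py 3 && python3 -m handwheel '[[0,0,1,0,0,0],[0,0,0.9,0,0,0],[0,0,0.7,0,0,0],[0,0,0.4,0,0,0],[0,0,0.35,0,0,0],[0,0,0.1,0,0,0],[0,0,0,0,0,0]]' && python3 chk.py 3
python3 - <<'E'
from H import *
st(); f=snap("wrist","d2"); go(.438,.2305,-.0375,.406)
E
```

```text
clock: 53.85
position: [0.4378, 0.231, 0.0487]
tool_rot: [3.141, 0.0, 0.405]
force: [0.5, 0.8, 0.4]
grip_width: 0.079
[0.4378 0.231  0.0487] [0.5 0.8 0.4]
clock: 54.72
position: [0.4377, 0.2312, -0.0364]
tool_rot: [-3.142, -0.0, 0.408]
force: [0.0, 0.8, 0.8]
grip_width: 0.0789
[ 0.4377  0.2312 -0.0364] [0.  0.8 0.8]
t 54.73 pos [ 0.4377  0.2312 -0.0364] yaw 23.36 rp [-1.8e+02 -1.0e-02] q [-0.66  0.71  0.07  2.08 -0.14  0.35 -1.64] F [0.  0.8 0.8] w 0.0789
units tool xyz [-0.01  0.03  0.05] rz total 0.0003 deg 0.1 (alt -0.4997 ) rows>= 1
```

View pics/d2.png

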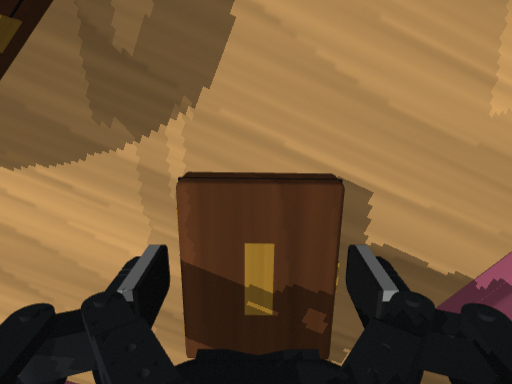

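```bash
python3 -m handwheel '[[0,0.02,0.03,0,0,0],[0,0,0,0,0,0],[0,0,0,0,0,0],[0,0,0,0,0,0],[0,0,0,0,0,0],[0,0,-0.4,0,0,0],[0,0,-0.8,0,0,0],[0,0,-1,0,0,0]]' 1 70 && python3 -m handwheel '[[0,0,-1,0,0,0],[0,0,-1,0,0,0],[0,0,-1,0,0,0],[0,0,-1,0,0,0],[0,0,-0.5,0,0,0.0236],[0,0,0,0,0,0.0236],[0,0,0,0,0,0.0236],[0,0,0,0,0,0]]'
python3 - <<'E'
from H import *
st(); f=snap("wrist","d3"); go(.670,.0153,.07,-.037)
E
```

```text
clock: 55.78
position: [0.4377, 0.2306, 0.0185]
tool_rot: [3.142, 0.0, 0.408]
force: [0.4, 0.2, -0.4]
grip_width: 0.0647
clock: 56.78
position: [0.4377, 0.2308, 0.1305]
tool_rot: [-3.141, -0.0, -0.036]
force: [-0.0, 0.6, -0.7]
grip_width: 0.064
t 56.77 pos [0.4377 0.2308 0.1305] yaw -2.06 rp [-1.7999e+02 -2.0000e-02] q [-0.81  0.42  0.27  2.01 -0.16  0.73 -2.05] F [-0.   0.6 -0.7] w 0.064
units tool xyz [9.57 8.31 2.42] rz total 0.0006 deg 0.2 (alt -0.4994 ) rows>= 1
```

View pics/d3.png

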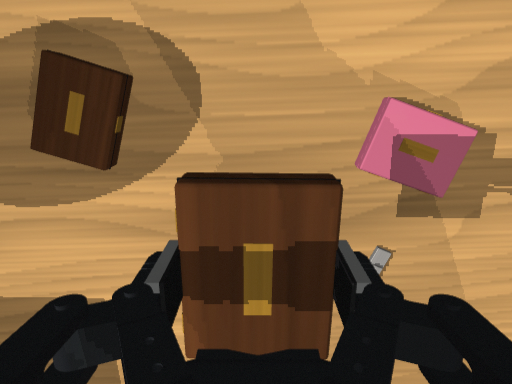

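```bash
python3 -m handwheel '[[0.957,0.831,0,0,0,0],[0.957,0.831,0,0,0,0],[0.957,0.831,0,0,0,0],[0.957,0.831,0,0,0,0],[0.957,0.831,0,0,0,0],[0.957,0.831,0,0,0,0],[0.957,0.831,0,0,0,0],[0.957,0.831,0,0,0,0]]' && python3 -m handwheel '[[0.957,0.831,0,0,0,0],[0.957,0.831,0.4,0,0,0],[0,0,1,0,0,0],[0,0,1,0,0,0],[0,0,0.2,0,0,0],[0,0,0,0,0,0]]'
python3 - <<'E'
from H import *
st(); f=snap("wrist","d4"); go(.670,.0153,.03,-.037)
E
```

```text
clock: 57.82
position: [0.6235, 0.0567, 0.1302]
tool_rot: [-3.141, 0.0, -0.033]
force: [0.4, 0.9, -1.2]
grip_width: 0.0639
clock: 58.58
position: [0.6693, 0.0142, 0.0656]
tool_rot: [-3.141, -0.0, -0.036]
force: [-0.5, -0.4, -0.1]
grip_width: 0.0642
t 58.58 pos [0.6693 0.0142 0.0656] yaw -2.04 rp [-179.99   -0.  ] q [-0.26  0.75  0.25  1.58 -0.23  0.83 -1.53] F [-0.5 -0.4 -0.1] w 0.0642
units tool xyz [ 0.01 -0.04  1.44] rz total 0.0002 deg 0.1 (alt -0.4998 ) rows>= 1
```

View pics/d4.png

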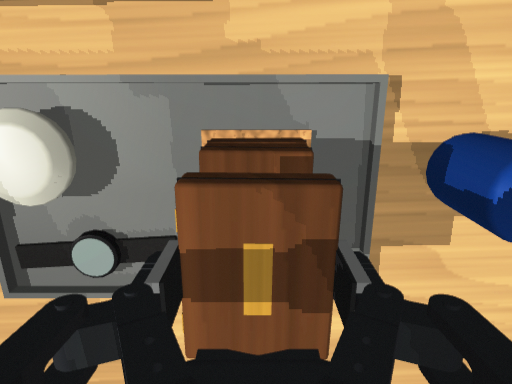

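```bash
m(){ python3 chk.py 3; }
python3 -m handwheel '[[0.02,-0.04,0.7,0,0,0],[0,0,0.6,0,0,0],[0,0,0.4,0,0,0],[0,0,0,0,0,0]]' >/dev/null && m && python3 -m handwheel '[[0,0,0.06,0,0,0],[0,0,0.0,0,0,0]]' >/dev/null && m && python3 -m handwheel '[[0,0,0.04,0,0,0],[0,0,0.0,0,0,0]]' >/dev/null && m && python3 -m handwheel '[[0,0,0.04,0,0,0],[0,0,0.0,0,0,0]]' >/dev/null && m && python3 -m handwheel '[[0,0,0.04,0,0,0],[0,0,0.0,0,0,0]]' >/dev/null && m && python3 -m handwheel '[[0,0,0.04,0,0,0],[0,0,0.0,0,0,0]]' >/dev/null && m&& python3 -m handwheel '[[0,0,0.04,0,0,0],[0,0,0.0,0,0,0]]' >/dev/null && m
python3 - <<'E'
from H import *
st(); f=snap("wrist","d5")
E
```

```text
[0.6696 0.0152 0.0222] [ 0.8  0.2 -0.8]
[0.6698 0.0152 0.0217] [-6.  -0.1 14. ]
t 59.38 pos [0.6698 0.0152 0.0217] yaw -2.12 rp [-1.7999e+02 -1.0000e-02] q [-0.26  0.81  0.23  1.6  -0.24  0.76 -1.52] F [-6.  -0.1 14. ] w 0.0638
```

View pics/d5.png

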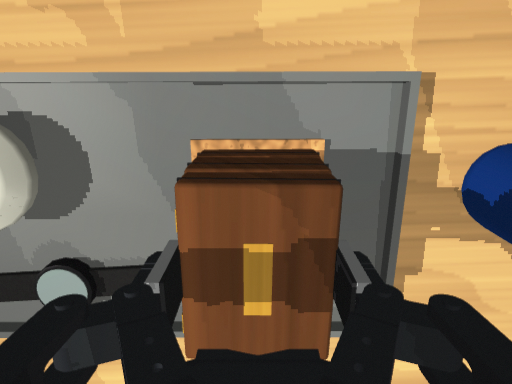

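```bash
python3 -m handwheel '[[0,0,-0.03,0,0,0],[0,0,0,0,0,0],[0,0,0,0,0,0],[0,0,-0.2,0,0,0],[0,0,-0.6,0,0,0],[0,0,-1,0,0,0],[0,0,-1,0,0,0],[0,0,-1,0,0,0]]' -0.85 && python3 -m handwheel '[[0,0,-1,0,0,0],[0,0,-1,0,0,0],[-0.497,-0.955,-0.6,0,0,0],[-0.497,-0.955,-0.5,0,0,0],[-0.497,-0.955,-0.5,0,0,0],[-0.497,-0.955,-0.5,0,0,0],[-0.497,-0.955,-0.5,0,0,0]]' && python3 -m handwheel '[[-0.497,-0.955,0,0,0,0],[-0.497,-0.955,0,0,0,0],[-0.497,-0.955,0,0,0,0],[-0.497,-0.955,0,0,0,0],[-0.497,-0.955,0,0,0,0],[-0.497,-0.955,0,0,0,0],[-0.497,-0.955,0,0,0,0],[-0.497,-0.955,0,0,0,0]]'
python3 - <<'E'
from H import *
st(); go(.497,.380,.245,-.335); f=snap("scene"); cv2.imwrite("pics/e0.png",cv2.resize(f["pixels"][150:330,130:390],None,fx=3,fy=3,interpolation=cv2.INTER_CUBIC))
E
```

```text
clock: 60.42
position: [0.67, 0.0152, 0.1189]
tool_rot: [-3.141, -0.001, -0.037]
force: [-0.0, -0.9, -0.1]
grip_width: 0.0791
clock: 61.3
position: [0.6117, 0.1375, 0.2335]
tool_rot: [-3.141, -0.001, -0.037]
force: [0.6, 1.0, 0.1]
grip_width: 0.079
clock: 62.3
position: [0.5195, 0.3321, 0.2331]
tool_rot: [-3.141, -0.001, -0.037]
force: [-0.8, -0.4, 0.5]
grip_width: 0.0789
t 62.3 pos [0.5195 0.3321 0.2331] yaw -2.13 rp [-1.7996e+02 -5.0000e-02] q [-0.85  0.48  0.27  1.59 -0.14  1.08 -2.15] F [-0.8 -0.4  0.5] w 0.0789
units tool xyz [-0.97 -1.88 -0.47] rz total 0.0474 deg 17.1 (alt -0.4526 ) rows>= 2
```

View pics/e0.png

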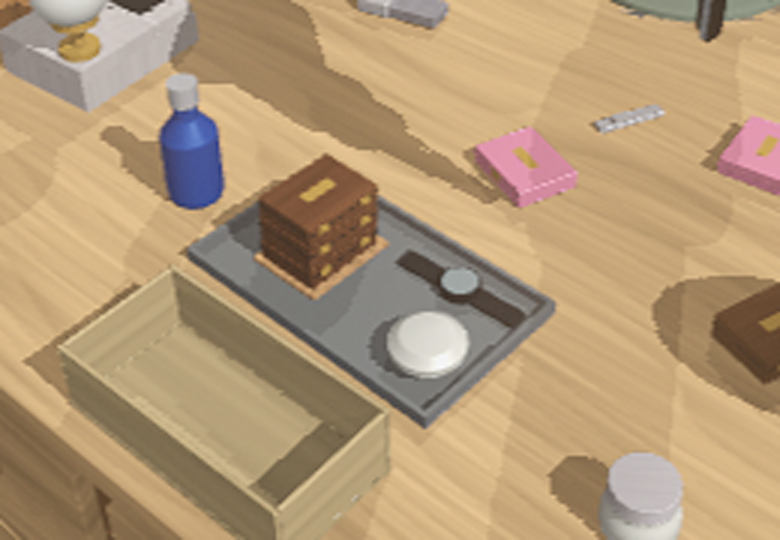

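```bash
python3 -m handwheel '[[-0.48,-0.94,-0.24,0,0,0],[-0.48,-0.94,-0.24,0,0,0],[0,0,0,0,0,-0.0283],[0,0,0,0,0,-0.0283],[0,0,0,0,0,-0.0283],[0,0,0,0,0,-0.0283],[0,0,0,0,0,-0.0283],[0,0,0,0,0,-0.0283]]' && python3 -m handwheel '[[0,0,0,0,0,-0.0283],[0,0,0,0,0,-0.0283],[0,0,0,0,0,-0.0283],[0,0,0,0,0,-0.0283],[0,0,0,0,0,-0.0283],[0,0,0,0,0,-0.0283],[0,0,0,0,0,-0.0283],[0,0,0,0,0,-0.0283]]' && python3 -m handwheel '[[0,0,0,0,0,-0.0283],[0,0,0,0,0,-0.0283],[0,0,0,0,0,0]]'
python3 - <<'E'
from H import *
st(); near(.497,.380,cams=("wrist",),sep=False,name="e1"); go(.497,.380,-.036,-.335)
E
```

```text
clock: 63.35
position: [0.4978, 0.3789, 0.245]
tool_rot: [3.141, -0.001, 1.036]
force: [0.6, -0.0, -0.0]
grip_width: 0.0786
clock: 64.35
position: [0.4978, 0.3789, 0.245]
tool_rot: [3.141, 0.001, 2.458]
force: [0.1, -0.5, -0.1]
grip_width: 0.0787
clock: 64.72
position: [0.4979, 0.3788, 0.2447]
tool_rot: [3.141, 0.001, 2.807]
force: [0.5, -0.3, -0.3]
grip_width: 0.0791
t 64.72 pos [0.4979 0.3788 0.2447] yaw 160.81 rp [1.7998e+02 4.0000e-02] q [-0.49  0.5  -0.39  1.53  0.2   1.16  0.32] F [ 0.5 -0.3 -0.3] w 0.0791
joint ['wrist'] 0.02 [ 0.499   0.382  -0.3356  0.0285]
joint ['wrist'] 0.022 [ 0.4988  0.382  -0.3393  0.0235]
joint ['wrist'] 0.024 [ 0.4984  0.3821 -0.339   0.0243]
joint ['wrist'] 0.026 [ 0.4982  0.3819 -0.3505  0.0272]
joint ['wrist'] 0.028 [ 0.4977  0.3824 -0.3398  0.0306]
units tool xyz [ 0.05  0.02 11.22] rz total -0.0005 deg -0.2 (alt 0.4995 ) rows>= 1
```

View pics/e1_wrist.png

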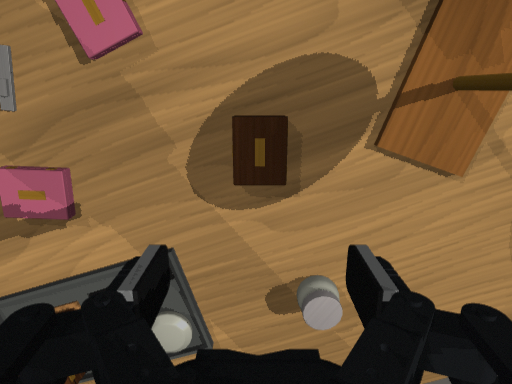

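```bash
python3 -m handwheel '[[0.02,0.13,0.8,0,0,0],[0,0,1,0,0,0],[0,0,1,0,0,0],[0,0,1,0,0,0],[0,0,1,0,0,0],[0,0,1,0,0,0],[0,0,1,0,0,0],[0,0,1,0,0,0]]' && python3 chk.py 3 && python3 -m handwheel '[[0,0,1,0,0,0],[0,0,0.9,0,0,0],[0,0,0.7,0,0,0],[0,0,0.4,0,0,0],[0,0,0.35,0,0,0],[0,0,0.05,0,0,0],[0,0,0,0,0,0]]' && python3 chk.py 3
python3 - <<'E'
from H import *
st(); f=snap("wrist","e2"); go(.4985,.382,-.0365,-.339)
E
```

```text
clock: 65.82
position: [0.4983, 0.3824, 0.0484]
tool_rot: [-3.141, 0.001, 2.804]
force: [0.0, 0.2, 0.5]
grip_width: 0.0789
[0.4983 0.3824 0.0484] [0.  0.2 0.5]
clock: 66.7
position: [0.4983, 0.3826, -0.0357]
tool_rot: [3.141, 0.0, 2.808]
force: [0.1, 0.3, 0.9]
grip_width: 0.0791
[ 0.4983  0.3826 -0.0357] [0.1 0.3 0.9]
t 66.7 pos [ 0.4983  0.3826 -0.0357] yaw 160.88 rp [1.7997e+02 1.0000e-02] q [-0.56  0.84 -0.29  1.71  0.36  0.64  0.19] F [0.1 0.3 0.9] w 0.0791
units tool xyz [-0.01 -0.02  0.04] rz total 0.0008 deg 0.3 (alt -0.4992 ) rows>= 1
```

View pics/e2.png

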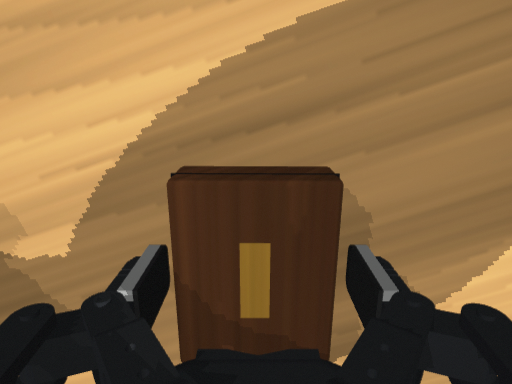

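```bash
python3 -m handwheel '[[0,-0.02,0.03,0,0,0],[0,0,0,0,0,0],[0,0,0,0,0,0],[0,0,0,0,0,0],[0,0,0,0,0,0],[0,0,-0.4,0,0,0],[0,0,-0.8,0,0,0],[0,0,-1,0,0,0]]' 1 70 && python3 -m handwheel '[[0,0,-1,0,0,0],[0,0,-1,0,0,0],[0,0,-1,0,0,0],[0,0,-1,0,0,0],[0,0,-0.8,0,0,-0.0237],[0,0,0,0,0,-0.0237],[0,0,0,0,0,0]]'
python3 - <<'E'
from H import *
st(); f=snap("wrist","e3"); go(.670,.0153,.10,-.037)
E
```

```text
clock: 67.75
position: [0.4979, 0.382, 0.0197]
tool_rot: [3.142, -0.0, 2.808]
force: [-0.5, -0.2, -1.5]
grip_width: 0.0642
clock: 68.62
position: [0.4981, 0.3818, 0.1393]
tool_rot: [3.141, 0.001, 3.105]
force: [-0.3, -0.1, -1.9]
grip_width: 0.0644
t 68.62 pos [0.4981 0.3818 0.1393] yaw 177.9 rp [1.7996e+02 4.0000e-02] q [-0.45  0.62 -0.44  1.63  0.31  0.96  0.53] F [-0.3 -0.1 -1.9] w 0.0644
units tool xyz [ -7.45 -14.38   1.55] rz total -0.0004 deg -0.1 (alt 0.4996 ) rows>= 1
```

View pics/e3.png

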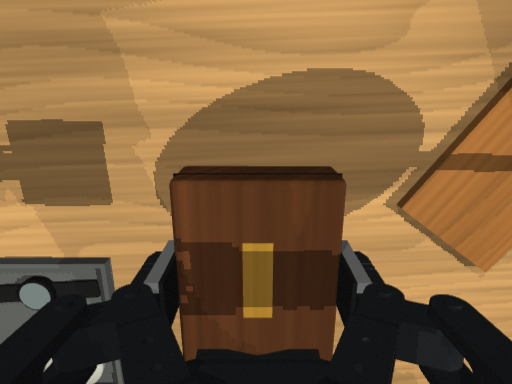

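```bash
python3 -m handwheel '[[-0.497,-0.959,0,0,0,0],[-0.497,-0.959,0,0,0,0],[-0.497,-0.959,0,0,0,0],[-0.497,-0.959,0,0,0,0],[-0.497,-0.959,0,0,0,0],[-0.497,-0.959,0,0,0,0],[-0.497,-0.959,0,0,0,0],[-0.497,-0.959,0,0,0,0]]' && python3 -m handwheel '[[-0.497,-0.959,0,0,0,0],[-0.497,-0.959,0,0,0,0],[-0.497,-0.959,0,0,0,0],[-0.497,-0.959,0,0,0,0],[-0.497,-0.959,0,0,0,0],[-0.497,-0.959,0,0,0,0],[-0.497,-0.959,0.3,0,0,0],[0,0,0.3,0,0,0]]' && python3 -m handwheel '[[0,0,0.6,0,0,0],[0,0,0,0,0,0]]'
python3 - <<'E'
from H import *
st(); f=snap("wrist","e4"); go(.670,.0153,.05,-.037)
E
```

```text
clock: 69.68
position: [0.5906, 0.186, 0.1383]
tool_rot: [-3.141, -0.0, 3.102]
force: [0.5, -0.3, -1.3]
grip_width: 0.0646
clock: 70.68
position: [0.6718, 0.0134, 0.1228]
tool_rot: [-3.141, -0.0, 3.1]
force: [-0.5, 0.1, -1.4]
grip_width: 0.0644
clock: 70.92
position: [0.6703, 0.0169, 0.1068]
tool_rot: [3.141, -0.002, 3.106]
force: [-0.2, -0.2, -1.7]
grip_width: 0.0644
t 70.92 pos [0.6703 0.0169 0.1068] yaw 177.98 rp [ 1.7999e+02 -1.3000e-01] q [ 0.13  0.71 -0.4   1.53  0.31  0.97  1.18] F [-0.2 -0.2 -1.7] w 0.0644
units tool xyz [ 0.03 -0.07  2.3 ] rz total 0.0003 deg 0.1 (alt -0.4997 ) rows>= 1
```

View pics/e4.png

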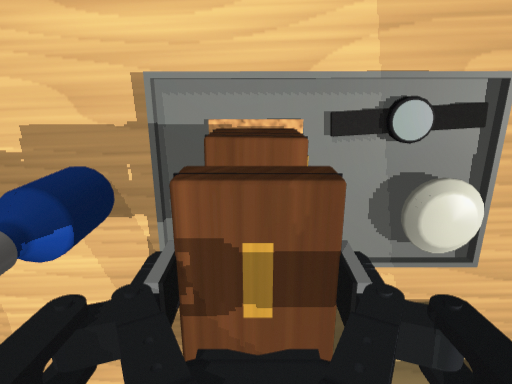

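```bash
m(){ python3 chk.py 3; }
python3 -m handwheel '[[0,-0.05,0.7,0,0,0],[0,0,0.7,0,0,0],[0,0,0.5,0,0,0],[0,0,0.3,0,0,0],[0,0,0,0,0,0],[0,0,0,0,0,0]]' >/dev/null && m
python3 - <<'E'
from H import *
st(); f=snap("wrist","e5"); go(.670,.0153,.042,-.037)
E
```

```text
[0.6717 0.0148 0.0536] [-0.2 -0.2 -1.2]
t 71.72 pos [0.6717 0.0148 0.0536] yaw 177.96 rp [1.7999e+02 4.0000e-02] q [ 0.13  0.78 -0.38  1.56  0.35  0.87  1.16] F [-0.2 -0.2 -1.2] w 0.0645
units tool xyz [0.07 0.02 0.47] rz total 0.0002 deg 0.1 (alt -0.4998 ) rows>= 1
```

View pics/e5.png

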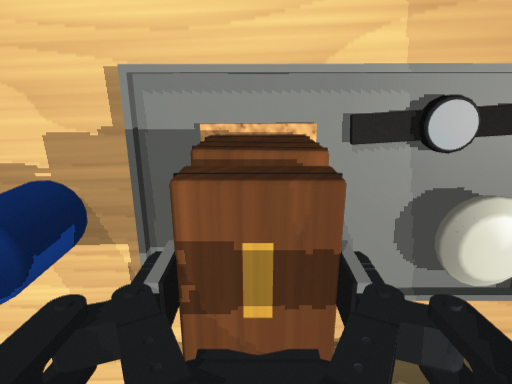

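```bash
m(){ python3 chk.py 3; }
python3 -m handwheel '[[0.06,0.02,0.2,0,0,0],[0,0,0,0,0,0]]' >/dev/null && m && python3 -m handwheel '[[0,0,0.04,0,0,0],[0,0,0.0,0,0,0]]' >/dev/null && m && python3 -m handwheel '[[0,0,0.04,0,0,0],[0,0,0.0,0,0,0]]' >/dev/null && m && python3 -m handwheel '[[0,0,0.04,0,0,0],[0,0,0.0,0,0,0]]' >/dev/null && m && python3 -m handwheel '[[0,0,0.04,0,0,0],[0,0,0.0,0,0,0]]' >/dev/null && m && python3 -m handwheel '[[0,0,0.04,0,0,0],[0,0,0.0,0,0,0]]' >/dev/null && m&& python3 -m handwheel '[[0,0,0.04,0,0,0],[0,0,0.0,0,0,0]]' >/dev/null && m && python3 -m handwheel '[[0,0,0.04,0,0,0],[0,0,0.0,0,0,0]]' >/dev/null && m && python3 -m handwheel '[[0,0,0.04,0,0,0],[0,0,0.0,0,0,0]]' >/dev/null && m
python3 - <<'E'
from H import *
st(); f=snap("wrist","e6")
E
```

```text
[0.6695 0.0153 0.0478] [ 0.6 -0.2 -2.2]
[0.6699 0.0153 0.0471] [-0.2  0.1 -1.4]
[0.6699 0.0153 0.0461] [ 0.1 -0.1 -1.6]
[0.6698 0.0152 0.045 ] [-0.4 -0.2 -1.5]
[0.6698 0.0153 0.044 ] [ 0.4 -0.3 -2.2]
[0.6698 0.0153 0.043 ] [ 0.1  0.4 -0.9]
[0.67   0.0153 0.0422] [-1.1 -0.2  1.1]
[0.6701 0.0153 0.0422] [-6.3 -0.5 14.8]
t 73.78 pos [0.6701 0.0153 0.0422] yaw 177.95 rp [-1.7999e+02  3.0000e-02] q [ 0.12  0.79 -0.37  1.57  0.35  0.85  1.15] F [-6.3 -0.5 14.8] w 0.0647
```

View pics/e6.png

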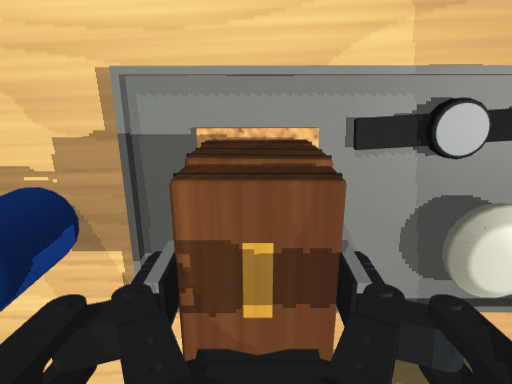

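```bash
python3 -m handwheel '[[0,0,-0.04,0,0,0],[0,0,0,0,0,0],[0,0,0,0,0,0],[0,0,0,0,0,0],[0,0,-0.2,0,0,0],[0,0,-0.6,0,0,0],[0,0,-1,0,0,0],[0,0,-1,0,0,0]]' -0.85 && python3 -m handwheel '[[0,0,-1,0,0,0],[0,0,-1,0,0,0],[0,0,-1,0,0,0],[0,0,-1,0,0,0],[0.3,-0.983,-1,0,0,0],[0.3,-0.983,0,0,0,0],[0.3,-0.983,0,0,0,0],[0.3,-0.983,0,0,0,0]]' && python3 -m handwheel '[[0.3,-0.983,0,0,0,0],[0.3,-0.983,0,0,0,0],[0.3,-0.983,0,0,0,0],[0.3,-0.983,0,0,0,0],[0.3,-0.983,0,0,0,0],[0.3,-0.983,0,0,0,0],[0.3,-0.983,0,0,0,0],[0.3,-0.983,0,0,0,0]]' 0.44 30
python3 - <<'E'
from H import *
st(); go(.5274,-.3977,.245); f=snap("scene"); a=cv2.resize(f["pixels"][150:300,160:340],(400,333),interpolation=cv2.INTER_CUBIC)
t=snap("top"); b=cv2.resize(t["pixels"][100:175,170:310],(400,214),interpolation=cv2.INTER_CUBIC); b=cv2.copyMakeBorder(b,0,119,0,0,cv2.BORDER_CONSTANT)
cv2.imwrite("pics/g0.png",np.hstack([a,b]))
E
```

```text
clock: 74.82
position: [0.6701, 0.0153, 0.114]
tool_rot: [3.141, 0.001, 3.106]
force: [0.5, -0.7, -0.3]
grip_width: 0.0788
clock: 75.82
position: [0.6361, -0.0826, 0.2385]
tool_rot: [-3.141, 0.001, 3.106]
force: [0.7, 0.1, 0.1]
grip_width: 0.0792
clock: 76.82
position: [0.5692, -0.2769, 0.2384]
tool_rot: [-3.141, 0.001, 3.106]
force: [-0.5, 0.2, 0.3]
grip_width: 0.0243
t 76.83 pos [ 0.5692 -0.2769  0.2384] yaw 177.97 rp [-1.7998e+02  6.0000e-02] q [ 0.62  0.52 -0.4   1.51  0.21  1.15  1.72] F [-0.5  0.2  0.3] w 0.0243
units tool xyz [ 1.5  -4.89 -0.26]
```

View pics/g0.png

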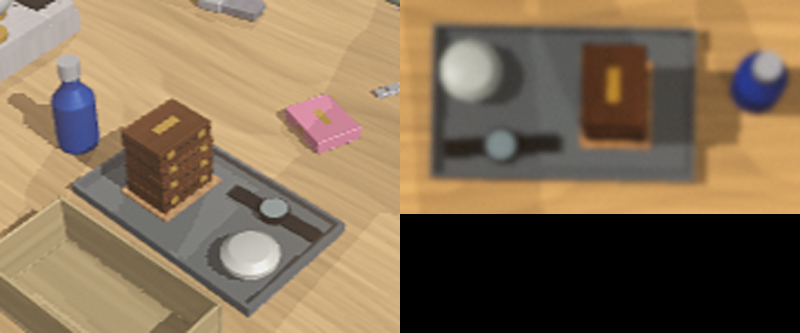

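```bash
python3 -m handwheel '[[0.3,-0.978,0,0,0,0],[0.3,-0.978,0,0,0,0],[0.3,-0.978,0,0,0,0],[0.3,-0.978,0,0,0,0],[0.3,-0.978,0,0,0,0],[0,0,0,0,0,0.0278],[0,0,0,0,0,0.0278],[0,0,0,0,0,0.0278]]' && python3 -m handwheel '[[0,0,0,0,0,0.0278],[0,0,0,0,0,0.0278],[0,0,0,0,0,0.0278],[0,0,0,0,0,0.0278],[0,0,0,0,0,0.0278],[0,0,0,0,0,0.0278],[0,0,0,0,0,0.0278],[0,0,0,0,0,0.0278]]' && python3 -m handwheel '[[0,0,0,0,0,0.0278],[0,0,0,0,0,0.0278],[0,0,0,0,0,0.0278],[0,0,0,0,0,0.0278],[0,0,0,0,0,0]]'
python3 - <<'E'
from H import *
st(); f=snap("wrist","g1"); wheel(f); go(.527,-.3977,.0146)
# measure column with wrist impossible; use top
E
```

```text
clock: 77.92
position: [0.5281, -0.3964, 0.2382]
tool_rot: [3.141, 0.001, 2.577]
force: [0.4, 0.5, 0.1]
grip_width: 0.0239
clock: 78.92
position: [0.5282, -0.3962, 0.2381]
tool_rot: [3.141, -0.001, 1.18]
force: [-0.3, 0.1, -0.3]
grip_width: 0.0236
clock: 79.55
position: [0.5282, -0.3962, 0.2378]
tool_rot: [3.141, -0.001, 0.488]
force: [0.2, 0.1, 0.2]
grip_width: 0.024
t 79.55 pos [ 0.5282 -0.3962  0.2378] yaw 27.95 rp [ 1.7999e+02 -4.0000e-02] q [ 0.4   0.55  0.24  1.46 -0.14  1.15 -0.42] F [0.2 0.1 0.2] w 0.024
score 0.63 ell [256.  161.3] [60.9 61. ] hub [ 0.5251 -0.3963  0.0465] npx 71
pointer mean r 0.0201 az of mean -57.5 az of line -54.7
units tool xyz [-0.06  0.02  8.92]
```

View pics/g1.png

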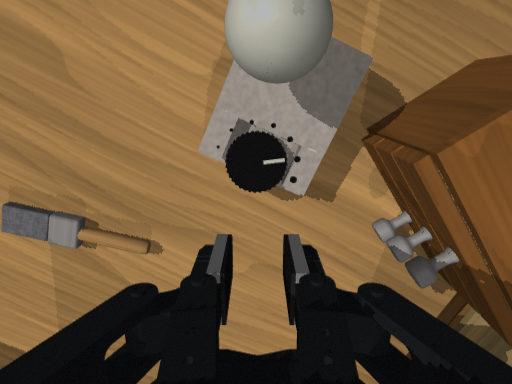

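```bash
m(){ python3 chk.py 3; }
python3 -m handwheel '[[-0.1,0,1,0,0,0],[0,0,1,0,0,0],[0,0,1,0,0,0],[0,0,1,0,0,0],[0,0,1,0,0,0],[0,0,1,0,0,0],[0,0,1,0,0,0],[0,0,0.8,0,0,0]]' >/dev/null && m && python3 -m handwheel '[[0,0,0.5,0,0,0],[0,0,0.2,0,0,0],[0,0,0,0,0,0]]' >/dev/null && m 
m && python3 -m handwheel '[[0,0,0.06,0,0,0],[0,0,0.0,0,0,0]]' >/dev/null && m && python3 -m handwheel '[[0,0,0.06,0,0,0],[0,0,0.0,0,0,0]]' >/dev/null && m && python3 -m handwheel '[[0,0,0.04,0,0,0],[0,0,0.0,0,0,0]]' >/dev/null && m && python3 -m handwheel '[[0,0,0.04,0,0,0],[0,0,0.0,0,0,0]]' >/dev/null && m && python3 -m handwheel '[[0,0,0.03,0,0,0],[0,0,0.0,0,0,0]]' >/dev/null && m
```

```text
[ 0.5255 -0.3979  0.0413] [-0.4 -0.1  0.3]
[ 0.5256 -0.3983  0.0249] [ 0.1 -0.2  0.1]
[ 0.5256 -0.3983  0.0249] [ 0.1 -0.2  0.1]
[ 0.5256 -0.3983  0.0235] [-0.3  0.3  0.2]
[ 0.5254 -0.3982  0.0216] [-0.2  0.2 -0.6]
[ 0.5254 -0.3982  0.0206] [ 0.1 -0.7  0. ]
[ 0.5254 -0.3982  0.0196] [-1.2  0.3  0.2]
[ 0.5254 -0.3982  0.0188] [ 0.3  0.5 -0.2]
```

```bash
m(){ python3 chk.py 3; }
m && python3 -m handwheel '[[0,0,0.06,0,0,0],[0,0,0.0,0,0,0]]' >/dev/null && m && python3 -m handwheel '[[0,0,0.04,0,0,0],[0,0,0.0,0,0,0]]' >/dev/null && m && python3 -m handwheel '[[0,0,0.04,0,0,0],[0,0,0.0,0,0,0]]' >/dev/null && m && python3 -m handwheel '[[0,0,0.03,0,0,0],[0,0,0.0,0,0,0]]' >/dev/null && m && python3 -m handwheel '[[0,0,0.03,0,0,0],[0,0,0.0,0,0,0]]' >/dev/null && m && python3 -m handwheel '[[0,0,0.03,0,0,0],[0,0,0.0,0,0,0]]' >/dev/null && m
```

```text
[ 0.5254 -0.3982  0.0188] [ 0.3  0.5 -0.2]
[ 0.5253 -0.3982  0.0172] [-1.1 -1.2 -0.5]
[ 0.5254 -0.3982  0.0163] [ 0.4  0.7 -0.4]
[ 0.5254 -0.3982  0.0153] [ 0.3  0.5 -0. ]
[ 0.5255 -0.3983  0.0147] [-0.1 -0.2  1.4]
[ 0.5255 -0.3983  0.0146] [-3.5  2.9 12. ]
```

```bash
python3 -m handwheel '[[0,0,0,0,0,-0.0278],[0,0,0,0,0,-0.0278],[0,0,0,0,0,-0.0278],[0,0,0,0,0,-0.0278]]' && python3 chk.py 30 && python3 -m handwheel '[[0,0,0,0,0,-0.0278],[0,0,0,0,0,-0.0278],[0,0,0,0,0,-0.0278],[0,0,0,0,0,-0.0278],[0,0,0,0,0,-0.0278],[0,0,0,0,0,-0.0278],[0,0,0,0,0,-0.0278],[0,0,0,0,0,-0.0278]]'
python3 - <<'E'
from H import *
st(); f=snap("wrist","g2"); wheel(f)
E
```

```text
clock: 84.02
position: [0.5256, -0.3965, 0.0146]
tool_rot: [-3.14, -0.002, 1.191]
force: [-4.9, 10.4, 15.7]
grip_width: 0.0242
[ 0.5256 -0.3965  0.0146] [-4.9 10.4 15.7]
clock: 85.02
position: [0.526, -0.3966, 0.0146]
tool_rot: [3.14, -0.001, 2.589]
force: [-3.4, 9.9, 13.4]
grip_width: 0.0238
t 85.03 pos [ 0.526  -0.3966  0.0146] yaw 148.31 rp [ 1.7991e+02 -4.0000e-02] q [ 0.79  0.81 -0.37  1.61  0.37  0.79  1.28] F [-3.4  9.9 13.4] w 0.0238
score 0.78 ell [252.9 239.7] [140.7 145.3] hub [ 0.5222 -0.3955  0.0465] npx 141
pointer mean r 0.0199 az of mean 58.2 az of line 64.6
```

View pics/g2.png

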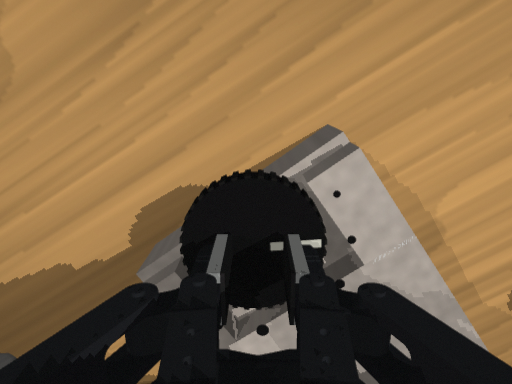

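```bash
python3 -m handwheel '[[0,0,-0.05,0,0,0],[0,0,-0.5,0,0,0],[0,0,-1,0,0,0],[0,0,-1,0,0,0],[0,0,-1,0,0,0],[0,0,-1,0,0,0],[0,0,-1,0,0,0],[0,0,-1,0,0,0]]' && python3 -m handwheel '[[0,0,-1,0,0,0],[0,0,0,0,0,0],[0,0,0,0,0,0]]'
python3 - <<'E'
from H import *
st(); f=snap("wrist","g3"); wheel(f)
s=snap("scene"); a=cv2.resize(s["pixels"][130:300,120:340],(440,340),interpolation=cv2.INTER_CUBIC)
w=cv2.resize(f["pixels"][100:260,170:350],(360,340),interpolation=cv2.INTER_CUBIC)
cv2.imwrite("pics/g4.png",np.hstack([a,w]))
E
```

```text
clock: 86.12
position: [0.5253, -0.3984, 0.1793]
tool_rot: [-3.141, 0.001, 2.582]
force: [0.2, 0.2, 0.5]
grip_width: 0.0236
clock: 86.5
position: [0.5251, -0.3982, 0.2026]
tool_rot: [-3.141, -0.0, 2.582]
force: [-0.2, -0.4, 0.2]
grip_width: 0.0241
t 86.5 pos [ 0.5251 -0.3982  0.2026] yaw 147.93 rp [-1.7999e+02 -1.0000e-02] q [ 0.83  0.6  -0.43  1.48  0.27  1.12  1.36] F [-0.2 -0.4  0.2] w 0.0241
score 0.73 ell [257.1 160.6] [66.2 67.6] hub [ 0.5231 -0.396   0.0465] npx 81
pointer mean r 0.0197 az of mean 60.1 az of line 62.6
```

View pics/g4.png

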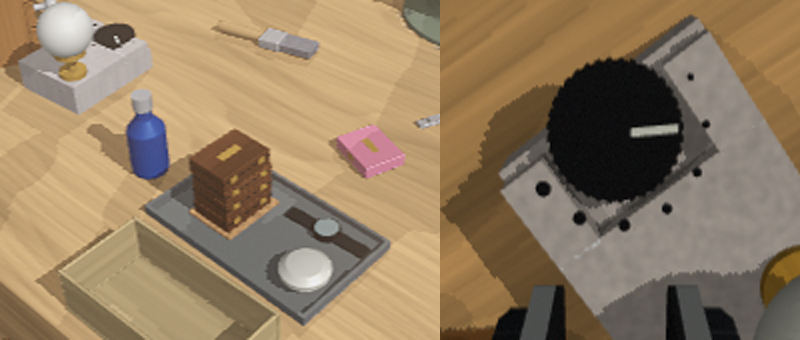

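Run:
```python
from H import *
s=snap("scene"); t=snap("top")
cv2.imwrite("pics/h1.png",cv2.resize(s["pixels"][180:255,205:265],None,fx=8,fy=8,interpolation=cv2.INTER_CUBIC))
obs=[]
for f in (s,t):
    m=[q for q in masks(f) if q[3]]; print(len(m),[q[1] for q in m])
    if m:
        j=min(m,key=lambda q:np.hypot(*(q[1]-proj(f,[[.67,.015,.06]])[0]))); obs.append((f,j[2]))
for h in (.09,.094,.098): print(h,np.round(fit(obs,(.67,.0153,-.037),.008,h),4))
st()
```

```text
4 [[239.4, 236.5], [233.8, 208.2], [235.6, 222.3], [236.3, 231.4]]
1 [[246.0, 129.1]]
0.09 [0.6721 0.0088 0.8112 2.8566]
0.094 [0.6711 0.0102 0.7727 2.9233]
0.098 [0.6669 0.0104 0.8263 3.0021]
t 86.85 pos [ 0.5253 -0.3981  0.2023] yaw 147.94 rp [ 1.7999e+02 -3.0000e-02] q [ 0.83  0.6  -0.43  1.48  0.27  1.12  1.36] F [ 0.1 -0.1  0.1] w 0.024
```

View pics/h1.png

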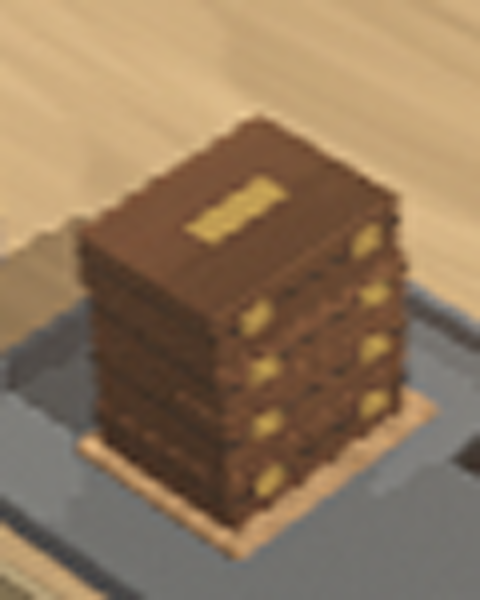

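```bash
python3 -m handwheel '[[0,0,-0.5,0,0,-0.0278],[0,0,-0.8,0,0,-0.0278],[0,0,-0.8,0,0,-0.0278],[0,0,-1,0,0,0],[-0.3,0.983,0,0,0,0],[-0.3,0.983,0,0,0,0],[-0.3,0.983,0,0,0,0],[-0.3,0.983,0,0,0,0]]' -0.85 70 && python3 -m handwheel '[[-0.3,0.983,0,0,0,0],[-0.3,0.983,0,0,0,0],[-0.3,0.983,0,0,0,0],[-0.3,0.983,0,0,0,0],[-0.3,0.983,0,0,0,0],[-0.3,0.983,0,0,0,0],[-0.3,0.983,0,0,0,0],[-0.3,0.983,0,0,0,0]]'  && python3 -m handwheel '[[-0.3,0.983,0,0,0,0],[-0.3,0.983,0,0,0,0],[-0.3,0.983,0,0,0,0],[-0.3,0.983,0,0,0,0],[-0.3,0.983,0,0,0,0],[0,0,0,0,0,0],[0,0,0,0,0,0]]'
python3 - <<'E'
from H import *
st(); f=snap("wrist","h2"); g=f["pixels"].copy()
for k,z in enumerate((.008,.03,.056,.08,.103)):
    X=cube(.670,.0153,-.037,z,0); cv2.polylines(g,[np.round(proj(f,X)[[0,1,3,2]]).astype(np.int32)],True,(0,255,0),1)
cv2.imwrite("pics/h3.png",cv2.resize(g[60:330,110:410],None,fx=2.6,fy=2.2,interpolation=cv2.INTER_CUBIC))
cv2.imwrite("pics/h4.png",cv2.resize(f["pixels"][60:330,110:410],None,fx=2.6,fy=2.2,interpolation=cv2.INTER_CUBIC))
E
```

```text
clock: 87.85
position: [0.5591, -0.3003, 0.28]
tool_rot: [3.141, -0.0, 3.106]
force: [-0.1, -0.1, 0.7]
grip_width: 0.0791
clock: 88.85
position: [0.6261, -0.1059, 0.2801]
tool_rot: [3.142, -0.0, 3.106]
force: [0.6, 0.4, -0.5]
grip_width: 0.0791
clock: 89.72
position: [0.6676, 0.0141, 0.28]
tool_rot: [-3.141, -0.0, 3.106]
force: [0.2, -0.6, 0.1]
grip_width: 0.0794
t 89.72 pos [0.6676 0.0141 0.28  ] yaw 177.94 rp [-1.7998e+02 -1.0000e-02] q [ 0.26  0.59 -0.63  1.34  0.34  1.32  1.17] F [ 0.2 -0.6  0.1] w 0.0794
```

View pics/h3.png

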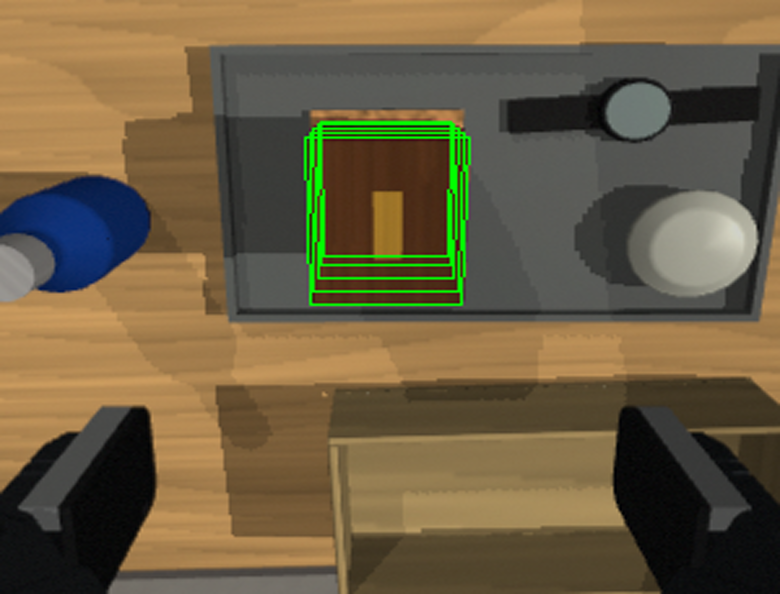

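View pics/h4.png

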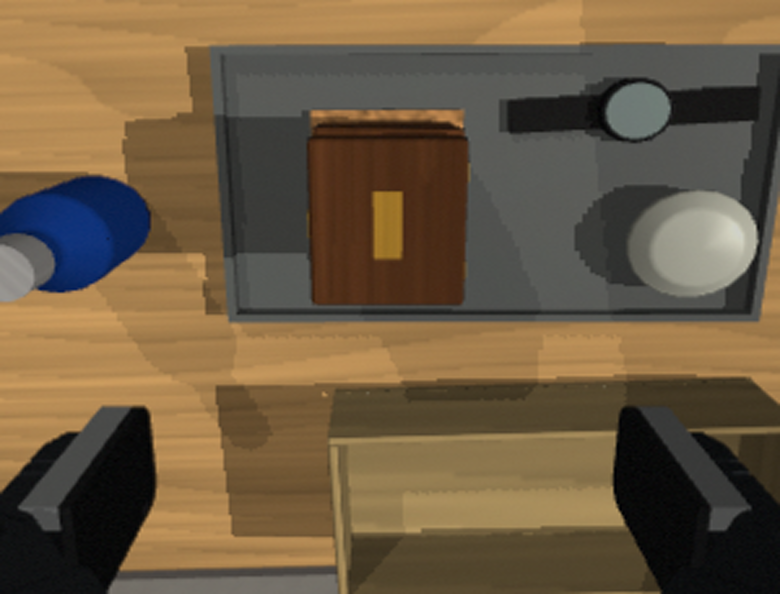

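Run:
```python
from H import *
t=snap("scene"); wheel(t); print(bot.job_done()); st()
```

```text
score 0.71 ell [176.  147.3] [12.8 20.6] hub [ 0.5231 -0.4042  0.0465] npx 5
pointer mean r 0.0189 az of mean 67.9 az of line 57.6
the job is handed in; nothing more can be done
None
the job is handed in; nothing more can be done
```

I did the job in the order asked and handed it in at about 90 s of the 210 s. `job_done` gives no verdict, so what follows rests on my own checks.

**What I did**
- **Wheel up:** it started at click 1, and I turned it up to click 5. The pointer read −54.8°, against about −55° expected.
- **Cases:** I found four dark cases, no fifth, and stacked all four on the cork pad. I left the two pink look-alikes alone.
- **Knocked case:** the first case was found about 3 cm aside after I had placed it. I re-gripped it and put it back in the middle of the pad.
- **Wheel down:** I then turned the wheel back down to click 1.

**Last checks**
- **Wheel:** after I lifted off, the close-up picture showed the pointer at click 1. It read 60–63°, against about 65° expected and 63.7° at the start.
- **Column:** all four cases stand on the pad. The predicted outline matched the top case in the overhead wrist picture.
- **Other things:** the blue bottle and the egg dish are upright, and the arm was touching nothing.

**Doubtful or failed checks**
- An automatic fit of the whole column from the scene and top cameras failed because the column was seen as separate cases. I judged it by eye and by the overhead outline instead.
- The scene camera suggests the top case sits 2 to 3 mm, perhaps up to 5 mm, off the rest. The overhead picture did not show this.
- The fingertips turned out to end about 36 mm short of the stated tool point. I found the working heights by touch instead.

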